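# Pack a flanged bush with its lug to the mark

### The job

Take the flanged bush off the sloping green rest and stand it upright inside the open plywood case, centred on the round black pad and turned so that its white lug points squarely along the red mark. Set it down gently rather than dropping it, then close the case's lid fully, leaving the washers, the yellow link and the brown pin where they are.

Things in the scene. Friction and masses are not known exactly. Their poses are not given: they have to be found in the camera images.
- bush: The part to pack, loose, about 0.5 kg, 64 mm tall: a round zinc-yellow flange (84 mm diameter, 10 mm thick) at the bottom, above it a brown barrel of 50 mm diameter with a steel band and a dark bore on its flat top. A white lug sticks out of the flange on the bush's +x side; a white dab on the barrel's top edge shows the same side. Origin: centre of the underside; z: the axis, from flange to top.
- bush_lug (a point): Point on the white lug's upper face, 50 mm from the bush's axis along the bush's +x, 10 mm above the underside. The lug is 16 mm wide, 10 mm thick and ends 58 mm from the axis.
- rest: Fixed green plate, 140 (x) by 130 (y) by 8 mm, sloping 31.5 degrees, low side to the robot; top edge 93 mm above the table. Origin: middle of its upper face, 56 mm up. z: normal of the slope; x: up the slope; y: level. The bush stands flat on it at its origin, so its axis leans 31.5 degrees towards the robot. Two stops, 12 mm thick, 14 mm tall, hold the flange on the downhill side.
- case: Fixed open plywood case, outside 180 (x) by 200 (y) by 90 mm tall, walls and floor 8 mm. Origin: centre of the underside; z up. The lid is hinged along the rim of its +x side, the side farther from the robot.
- lid (a joint): Angle of the lid in rad: 0 closed flat on the rim, about 1.57 standing upright, 1.9 the end of its travel, leaning back. A stiff hinge: it stays wherever it is left; about 2 to 5 N at its free edge moves it.
- lid_hinge (a point): Middle of the hinge line, on the case's +x rim 90 mm above the table; the line runs along the case's y. The lid is a board 195 mm from hinge to free edge, 200 mm wide, 9 mm thick, with two 3 mm battens outside, the last 60 mm bare. Closed, its inner face lies at the hinge's height and its free edge overhangs the case by 15 mm on the robot's side.
- pad: Fixed round black pad, 158 mm diameter, 6 mm thick, in the middle of the case's floor; its top is 14 mm above the table, 76 mm below the rim. A thin white circle of 93 mm diameter shows where the flange goes; a red stripe 16 mm wide runs outward from it (46 to 78 mm from the centre) along the pad's own +x. Origin: centre of its underside; z up.
- pad_mark (a point): Point on the pad's top, 50 mm from its centre along the red stripe.
- washers: Bystander, loose: a pile of zinc-yellow washers, 80 mm diameter, 30 mm tall. Origin: centre of the underside.
- link: Bystander, loose: a yellow link bar lying flat, 162 mm long (x), 52 mm wide, 34 mm tall. Origin: centre of the underside.
- pin: Bystander, loose: a brown steel pin standing on end, 48 mm diameter, 100 mm tall. Origin: centre of the underside.
Things that resemble listed ones, but are neither listed nor needed, are in the scene too. Several things look just like the rest: the one meant starts farthest to the robot's left.

How it is judged:
On the way, in this order (a step that is already met when the one before it is completed fails the run):
1. the bush is lifted clear of the rest (distance between bush and rest above 0.06 m), for 0.1 s.
2. the bush stands on the pad, upright and centred, its lug on the mark, let go, with the lid still open (horizontal distance between bush and pad below 0.012 m and z of bush in the frame of pad below 0.009 m and angle between bush's own z axis and vertical below 0.06 rad and horizontal distance between bush_lug and pad_mark below 0.014 m and contact force between the fingers and bush below 0.1 N and value of joint lid above 1 rad), for 0.2 s.
At the end, for the whole second after the job is handed in: The bush stands at rest on the pad in the case: upright within 0.06 rad, underside within 3 mm of the pad's top, its centre within 12 mm of the pad's centre and the point on its lug within 14 mm, seen from above, of the point on the red mark; the lid is closed to within 0.06 rad (horizontal distance between bush and pad below 0.012 m and z of bush in the frame of pad below 0.009 m and angle between bush's own z axis and vertical below 0.06 rad and horizontal distance between bush_lug and pad_mark below 0.014 m and linear speed of bush below 0.02 m/s and value of joint lid below 0.06 rad); the robot touches nothing.
It fails at once if the bush is dropped or slammed onto the pad (over 0.4 m/s within 24 mm of it, as after a fall of about 10 mm, or pressed on it with over 80 N) (contact force between bush and pad above 80 N or (horizontal distance between bush and pad below 0.08 m and z of bush in the frame of pad below 0.03 m and linear speed of bush above 0.4 m/s)).
It fails at once if the washers are moved by more than 30 mm (distance of washers from where it was at the start of the episode above 0.03 m).
It fails at once if the link is moved by more than 30 mm (distance of link from where it was at the start of the episode above 0.03 m).
It fails at once if the pin is moved by more than 30 mm (distance of pin from where it was at the start of the episode above 0.03 m).
It also fails if it takes over 67 s, if anything falls off the work surface, if the arm or the gripper's body presses on something with over 40 N, if the wrist force passes 120 N, or if a joint passes its speed limit or range.

### The arm

A 6-joint arm with a two-finger parallel gripper is mounted at the origin on the work surface. World frame = base frame: x ahead of the robot, y to its left, z up, the work surface at z = 0. Lengths are in m, angles in rad, forces in N, time in s.
With the tool pointing down it reaches from about 0.3 to 1 m from the base axis. Payload 5.1 kg.
Tool frame: the origin (TCP) lies midway between the tips of the shut fingers; the grasp point (between the pads) lies tcp_to_grasp behind it (tcp_to_grasp is the distance from the TCP to the grasp point, in m); z points along the fingers, y is the line along which they close (so a half turn about z gives the same grasp; the last joint's range is limited). The gripper opens to 95 mm and grips with 3 to 60 N. Pads are 20 mm wide; open, the fingers measure 119 mm over their backs; the gripper's body (75 mm by 180 mm) begins 59 mm behind the grasp point.
Start: joints at [-1.206, 0.124, 1.65, -0, 1.367, -0.083], TCP at [0.281, -0.586, 0.194] pointing down, gripper open.
Joint ranges: [-2.61, 2.61], [-1.02, 2.33], [0.03, 2.71], [-1.35, 4.49], [0.32, 2.68], [-2.91, 2.91]. Speed limits (rad/s): [2.57, 2.57, 3.14, 3.14, 3.14, 3.14].

### API

Orientations are given as a 3x3 rotation matrix whose columns are the frame's x, y, z axes.
In Python, from workcell import read_state, camera, sign_off, tcp_to_grasp gives the robot as it stands.
- The arm moves only by the tool apply_moves, never from a script. Its arguments are lists of equal length, an entry for each row: "travel": the shift along the tool's x, y, z in units of 15 cm (1.0 is 15 cm), a list of three; "twist": the turn, a rotation vector about the tool's x, y, z in units of 0.5 rad (1.0 is 0.5 rad), a list of three; "hand": the closure, from 0 (fully open) to 1 (shut). A call has 1 to 10 rows; each row is the pose to reach, as a shift and turn from the pose commanded when the call began, along the tool's axes at that moment; what a row does not reach only later rows make up. A row lasts 1/10 s, in which the tool goes at most 50 mm and 8.59 degrees, less where a joint would pass 70% of its speed; a pose out of reach is approached as far as the arm can. A call with a number of a shift or a turn outside -1 to 1 is refused whole. A call with a gripper value outside its range is refused whole. The fingers move at their own pace and stop on an object; the grip force is fixed at half the most. Time passes only in rows, so rows that repeat a pose let the fingers close. It gives the time, the measured TCP pose, the force, the opening and the grip force at its end, in the units of the state.
- read_state(): the state, without advancing time (a new reading comes with each control period).
- camera(name): name is "scene" or "top" or "wrist"; returns a dict with "img" (480x640x3 uint8, blue, green, red), "vertical_fov" (degrees; the focal length in pixels is half the picture's height over the tangent of half this angle, whatever the lens; pixels are square), "cx", "cy" (the principal point, pixels), "R" (3x3) and "t" (3): a world point X has camera coordinates R X + t; the wrist camera has in their place "tool_from_camera" (4x4, takes a point from camera to tool coordinates, whose origin is the TCP and whose axes are the flange's). Camera axes: x right, y down, z forward; pixel columns grow to the right and rows downward; lengths in m; the calibration is good to about 2 mm. A picture is of the moment at which its call begins: read the wrist's pose just before it. There is no depth.
- sign_off(): hands the job in; it is judged then, once.
The state is a dict: "t": time; "q": joint angles; "qvel": joint speeds; "effort": joint torques, N m; "tcp_pos": TCP position; "orientation": TCP orientation; "ft_force": force on the tool from outside, world axes, zero at the start; "ft_torque": the same for the moment, N m; "opening": finger opening in m; "grip_force": force on a finger pad.
Only numpy, scipy, OpenCV 4.12 (cv2) and the standard library are available. Lean on these libraries where they do the work, as an engineer would, in place of code of your own. Each camera call takes 0.05 s, during which the arm holds its last target. There are 200 camera calls.

## Working session

There is one attempt and no reset: what is moved stays moved. The work goes in short steps, Python scripts to look and compute and a tool call to move; the robot and the scene stay as the last step left them, time stands still between calls to the robot, and variables do not carry over. Pictures are saved under pics/ and viewed, at most 10 in all, crops included, and the job is handed in when it is done.

Besides the shell and the picture viewer there is one more tool, called after "Request:" by a JSON object that holds its "op" and its "data". apply_moves: Moves the arm, as the interface text tells. Its arguments: {"type":"object","properties":{"travel":{"type":"array"},"twist":{"type":"array"},"hand":{"type":"array"}},"required":["travel","twist","hand"]}

```bash
ls; mkdir -p pics; cat > h.py <<'E'
import numpy as np, cv2, pickle
from workcell import read_state, camera, sign_off, tcp_to_grasp
np.set_printoptions(precision=4, suppress=True)
def K(c):
    f=c["img"].shape[0]/2/np.tan(np.radians(c["vertical_fov"])/2); return f
def proj(c,X):
    p=np.asarray(c["R"])@np.asarray(X,float)+np.asarray(c["t"]).ravel(); f=K(c)
    return np.array([f*p[0]/p[2]+c["cx"], f*p[1]/p[2]+c["cy"]])
def ray(c,u,v):
    f=K(c); R=np.asarray(c["R"]); t=np.asarray(c["t"]).ravel()
    d=R.T@np.array([(u-c["cx"])/f,(v-c["cy"])/f,1]); return -R.T@t, d
def onz(c,u,v,z):
    o,d=ray(c,u,v); return o+d*(z-o[2])/d[2]
def wristcam():
    s=read_state(); c=camera("wrist")
    T=np.eye(4);T[:3,:3]=np.array(s["orientation"]);T[:3,3]=s["tcp_pos"]
    M=np.linalg.inv(T@np.array(c["tool_from_camera"])); c["R"]=M[:3,:3]; c["t"]=M[:3,3]; return c
E
python3 - <<'E'
from h import *
for n in("scene","top"):
    c=camera(n); cv2.imwrite(f"pics/{n}0.png",c["img"]); pickle.dump(c,open(n+"0.pkl","wb"))
    print(n,c["vertical_fov"],c["cx"],c["cy"],ray(c,c["cx"],c["cy"]), c["img"].shape, [k for k in c])
print(tcp_to_grasp,read_state())
E
```

```text
pics
scene 48.32189503153629 317.0571441845758 240.70482177754914 (array([ 1.0482, -0.7855,  0.7516]), array([-0.4739,  0.68  , -0.5595])) (480, 640, 3) ['img', 'vertical_fov', 'cx', 'cy', 'R', 't']
top 55.83875973626148 317.82237070081834 245.04564964408036 (array([0.3944, 0.    , 1.0661]), array([ 0.0733, -0.0106, -0.9973])) (480, 640, 3) ['img', 'vertical_fov', 'cx', 'cy', 'R', 't']
0.0188 {'t': 0.1, 'q': array([-1.2056,  0.1244,  1.6515,  0.    ,  1.3675, -0.0826]), 'qvel': array([-0.0014, -0.0017, -0.0011, -0.0007, -0.0012,  0.0003]), 'effort': array([  0.0006, -41.888 , -36.1097,   0.0776,   0.0461,  -0.0001]), 'tcp_pos': array([ 0.2812, -0.5853,  0.1929]), 'orientation': array([[ 0.9014,  0.4329, -0.0006],
       [ 0.4329, -0.9014,  0.0017],
       [ 0.0002, -0.0018, -1.    ]]), 'ft_force': array([ 0.7021,  0.2053, -0.1909]), 'ft_torque': array([-0.0158, -0.0889,  0.0177]), 'grip_force': 0.0, 'opening': 0.09495018873171827}
```

View pics/top0.png

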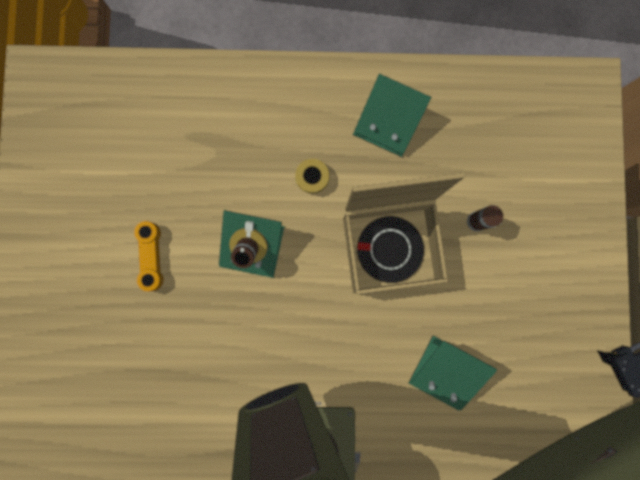

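View pics/scene0.png

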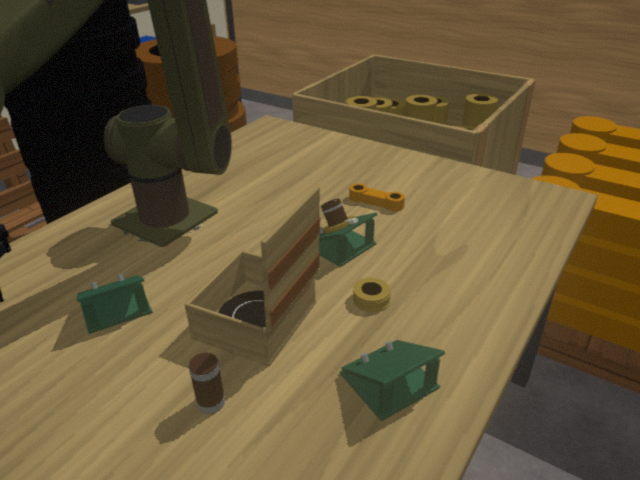

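The top view shows the bush on the left rest: its bore is at about (243,252) and its lug at (249,228), pointing uphill. The case's pad is at (390,248), with the red mark at (364,247) pointing left (+y) and the lid standing on the far side. The pin is at (487,217), the washers at (312,176) and the link at (148,255). The scene view agrees.

```bash
python3 - <<'E'
from h import *
c=pickle.load(open("top0.pkl","rb")); im=c["img"]; hsv=cv2.cvtColor(im,cv2.COLOR_BGR2HSV)
# green rest
m=cv2.inRange(hsv,(70,80,30),(95,255,255))
for k in cv2.findContours(m,0,2)[0]:
    if cv2.contourArea(k)>800:
        p=cv2.approxPolyDP(k,4,True)[:,0]; print("green",p.tolist())
        if p[:,0].max()<320:
            for q in p: print("  hi",onz(c,*q,.0926),"lo",onz(c,*q,.0194))
# pad
roi=np.zeros_like(m); roi[205:290,350:440]=1
red=(cv2.inRange(hsv,(0,120,60),(8,255,255))|cv2.inRange(hsv,(172,120,60),(180,255,255)))*roi
M=cv2.moments(red,True); r=(M["m10"]/M["m00"],M["m01"]/M["m00"]); print("red",r,M["m00"],onz(c,*r,.014))
dk=cv2.inRange(hsv,(0,0,0),(180,255,60))*roi
k=max(cv2.findContours(dk|red,0,2)[0],key=cv2.contourArea); e=cv2.fitEllipse(cv2.convexHull(k)); print("pad",e,onz(c,*e[0],.014))
wh=cv2.inRange(hsv,(0,0,110),(180,70,255))*roi
ks=[k for k in cv2.findContours(wh,0,2)[0] if len(k)>20]
for k in ks:
    e=cv2.fitEllipse(k); print("ring",e,onz(c,*e[0],.014))
# bush lug
roi2=np.zeros_like(m); roi2[215:275,225:280]=1
w=cv2.inRange(hsv,(0,0,150),(180,70,255))*roi2
for k in cv2.findContours(w,0,2)[0]:
    if cv2.contourArea(k)>4: print("white",cv2.minAreaRect(k))
# crops
a=cv2.resize(im[195:290,205:300],None,fx=6,fy=6,interpolation=cv2.INTER_CUBIC)
s=pickle.load(open("scene0.pkl","rb"))["img"]
cv2.imwrite("pics/bushcrop.png",a[:570,:])
for n,px,z in(("washers",(312,176),.03),("pinTop",(493,212),.1),("pinbase",(480,223),0),("linkA",(146,231),.034),("linkB",(149,281),.034),("caseNL rim",(357,292),.09),("caseNR",(447,282),.09),("caseFL",(347,215),.09),("lid freeL",(350,188),.285),("lid freeR",(461,179),.285)): print(n,onz(c,*px,z))
E
```

```text
green [[433, 338], [410, 382], [459, 408], [495, 370]]
green [[225, 212], [220, 264], [241, 269], [229, 261], [227, 240], [250, 219], [266, 237], [269, 250], [260, 268], [243, 269], [271, 275], [279, 223]]
  hi [0.5347 0.1913 0.0926] lo [0.5452 0.2057 0.0194]
  hi [0.4222 0.1988 0.0926] lo [0.4243 0.2137 0.0194]
  hi [0.4121 0.1536 0.0926] lo [0.4134 0.1651 0.0194]
  hi [0.4289 0.1797 0.0926] lo [0.4315 0.1932 0.0194]
  hi [0.474  0.1853 0.0926] lo [0.48   0.1992 0.0194]
  hi [0.5203 0.137  0.0926] lo [0.5297 0.1473 0.0194]
  hi [0.4817 0.1016 0.0926] lo [0.4883 0.1093 0.0194]
  hi [0.4537 0.0946 0.0926] lo [0.4582 0.1017 0.0194]
  hi [0.4148 0.113  0.0926] lo [0.4163 0.1215 0.0194]
  hi [0.4122 0.1493 0.0926] lo [0.4135 0.1605 0.0194]
  hi [0.4002 0.0891 0.0926] lo [0.4006 0.0958 0.0194]
  hi [0.5125 0.0742 0.0926] lo [0.5214 0.0798 0.0194]
green [[379, 76], [355, 134], [401, 154], [428, 97]]
red (363.505376344086, 246.09677419354838) 93.0 [ 0.4708 -0.1177  0.014 ]
pad ((389.9070739746094, 248.9547882080078), (65.5750961303711, 66.17025756835938), 115.23238372802734) [ 0.465  -0.1794  0.014 ]
ring ((444.51275634765625, 249.68663024902344), (46.708946228027344, 69.76545715332031), 0.0) [ 0.4651 -0.3072  0.014 ]
ring ((388.7143249511719, 245.04421997070312), (30.662330627441406, 36.18317794799805), 75.2777099609375) [ 0.4741 -0.1766  0.014 ]
white ((248.0, 229.0), (14.0, 6.0), 90.0)
washers [0.6309 0.0047 0.03  ]
pinTop [ 0.5424 -0.3877  0.1   ]
pinbase [ 0.5309 -0.3964  0.    ]
linkA [0.4967 0.3813 0.034 ]
linkB [0.3832 0.3698 0.034 ]
caseNL rim [ 0.3663 -0.0958  0.09  ]
caseNR [ 0.3903 -0.2899  0.09  ]
caseFL [ 0.5325 -0.0729  0.09  ]
lid freeL [ 0.5525 -0.0631  0.285 ]
lid freeR [ 0.5716 -0.2579  0.285 ]
```

View pics/bushcrop.png

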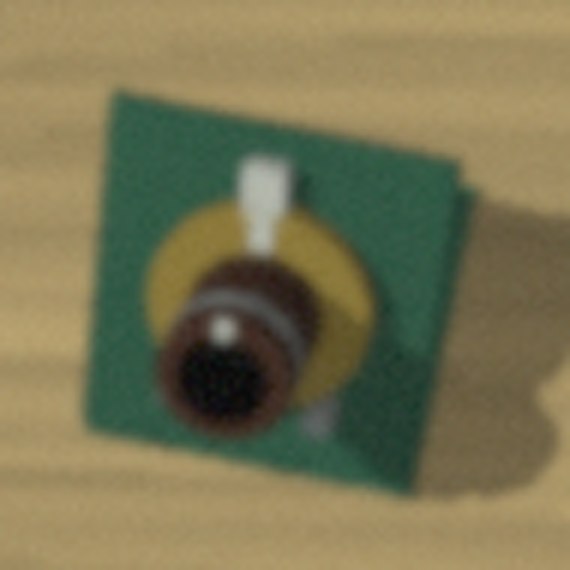

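```bash
cat >> h.py <<'E'
from scipy.spatial.transform import Rotation as Ro
def plan(ways, start=None):
    """ways: list of (pos,R); prints calls: travel, twist (units), rows"""
    s=read_state(); p,R=(np.array(s["tcp_pos"]),np.array(s["orientation"])) if start is None else start
    for P,T in ways:
        for _ in range(12):
            d=R.T@(np.array(P)-p)/.15; w=Ro.from_matrix(R.T@T).as_rotvec()/.5
            k=max(np.abs(d).max(),np.abs(w).max(),1e-9)
            n=max(1,np.ceil(k-.01))
            dd,ww=np.clip(np.round(d/n,3),-1,1),np.clip(np.round(w/n,3),-1,1)
            rows=int(max(np.ceil(np.linalg.norm(dd)*.15/.05),np.ceil(np.linalg.norm(ww)*.5/.15)))+1
            p=p+R@dd*.15; R=R@Ro.from_rotvec(ww*.5).as_matrix()
            print("travel",dd.tolist(),"twist",ww.tolist(),"rows",rows,"->",p)
            if n==1: break
        print("--")
    return p,R
def down(yaw_y):
    "tool pointing down, tool y at heading yaw_y"
    y=np.array([np.cos(yaw_y),np.sin(yaw_y),0]); z=np.array([0,0,-1.]); return np.column_stack([np.cross(y,z),y,z])
E
python3 - <<'E'
from h import *
c=pickle.load(open("top0.pkl","rb"))
w=wristcam(); print(w["vertical_fov"],w["tool_from_camera"])
tl=onz(c,224.7,210.5,.0926);tr=onz(c,281.3,221.3,.0926);bl=onz(c,219.7,266.7,.0194);br=onz(c,273.7,277.2,.0194)
print(tl,tr,bl,br,np.linalg.norm(tl-tr),np.linalg.norm(bl-br),np.linalg.norm(tl-bl))
O=(tl+tr+bl+br)/4; y=(tl-tr+bl-br);y[2]=0;y/=np.linalg.norm(y); xh=np.array([y[1],-y[0],0]); a=np.radians(31.5)
X=xh*np.cos(a)+np.array([0,0,np.sin(a)]); Z=np.cross(X,y); print("rest",O,"x",X,"z",Z,"yaw",np.degrees(np.arctan2(xh[1],xh[0])))
o,d=ray(c,205+264/6,195+163/6)  # lug end-ish, upper face
q=O+.010*Z; P=o+d*((q-o)@Z)/(d@Z); print("lug end in rest",(P-O)@X,(P-O)@y)
o,d=ray(c,205+222/6,195+375/6); q=O+.064*Z; P=o+d*((q-o)@Z)/(d@Z); print("bore in rest",(P-O)@X,(P-O)@y)
print("top of bush",O+.064*Z)
plan([((.32,-.45,.42),down(np.radians(-64))),((.36,-.16,.42),down(np.radians(0)))])
E
```

```text
70.02303943025797 [[-0.0003 -0.9557 -0.2944  0.0833]
 [ 1.     -0.0006  0.0011  0.0013]
 [-0.0013 -0.2944  0.9557 -0.1905]
 [ 0.      0.      0.      1.    ]]
[0.5379 0.1921 0.0926] [0.5163 0.0693 0.0926] [0.418  0.2143 0.0194] [0.3956 0.0895 0.0194] 0.1246240708640428 0.126751789754347 0.14220466509205693
rest [0.467  0.1413 0.056 ] x [ 0.8394 -0.1495  0.5225] z [-0.5144  0.0916  0.8526] yaw -10.101405711779764
lug end in rest 0.05978794102226328 0.005351989195616124
bore in rest 0.0018016293843962626 0.0022978422156808027
top of bush [0.434  0.1472 0.1106]
travel [0.312, -0.352, -0.756] twist [-0.002, -0.0, -0.006] rows 4 -> [ 0.3006 -0.5178  0.3065]
travel [0.313, -0.351, -0.757] twist [-0.001, -0.0, -0.006] rows 4 -> [ 0.3199 -0.45    0.4201]
--
travel [0.363, -0.54, 0.0] twist [-0.0, -0.0, -0.745] rows 4 -> [ 0.3334 -0.3533  0.4201]
travel [0.534, -0.371, 0.0] twist [0.0, -0.0, -0.745] rows 4 -> [ 0.3467 -0.2567  0.4201]
travel [0.633, -0.152, 0.001] twist [0.0, -0.0, -0.744] rows 4 -> [ 0.36 -0.16  0.42]
--
```

Request:
{"op": "apply_moves", "data": {"travel": [[0.312, -0.352, -0.756], [0.312, -0.352, -0.756], [0.312, -0.352, -0.756], [0.625, -0.703, -1], [0.625, -0.703, -1], [0.625, -0.703, -1]], "twist": [[0, 0, 0], [0, 0, 0], [0, 0, 0], [0, 0, 0], [0, 0, 0], [0, 0, 0]], "hand": [0, 0, 0, 0, 0, 0]}}

```text
t: 0.75
tcp_pos: [0.3216, -0.4488, 0.3478]
orientation: [[0.9, 0.436, 0.003], [0.436, -0.9, -0.005], [0.001, 0.006, -1.0]]
ft_force: [0.1, -0.8, -0.5]
opening: 0.0953
grip_force: 0.0
```

```bash
python3 - <<'E'
from h import *
plan([((.36,-.16,.42),down(np.radians(0)))])
E
```

```text
travel [0.356, -0.54, -0.163] twist [0.004, 0.002, -0.747] rows 4 -> [ 0.3343 -0.3525  0.3718]
travel [0.529, -0.372, -0.162] twist [0.004, 0.001, -0.747] rows 4 -> [ 0.3472 -0.2563  0.3959]
travel [0.629, -0.154, -0.161] twist [0.004, 0.002, -0.746] rows 4 -> [ 0.36   -0.16    0.4199]
--
```

Request:
{"op": "apply_moves", "data": {"travel": [[0.356, -0.54, -0.163], [0.356, -0.54, -0.163], [0.356, -0.54, -0.163]], "twist": [[0, 0, -0.747], [0, 0, -0.747], [0, 0, -0.747]], "hand": [0, 0, 0]}}

```text
t: 1.05
tcp_pos: [0.3341, -0.3516, 0.3704]
orientation: [[0.676, 0.737, 0.003], [0.737, -0.676, -0.002], [0.0, 0.003, -1.0]]
ft_force: [0.2, -0.6, 0.3]
opening: 0.0952
grip_force: 0.0
```

Request:
{"op": "apply_moves", "data": {"travel": [[0.529, -0.372, -0.162], [0.529, -0.372, -0.162], [0.529, -0.372, -0.162]], "twist": [[0, 0, -0.747], [0, 0, -0.747], [0, 0, -0.747]], "hand": [0, 0, 0]}}

```text
t: 1.35
tcp_pos: [0.3474, -0.2553, 0.3947]
orientation: [[0.359, 0.933, 0.003], [0.933, -0.359, -0.002], [-0.0, 0.004, -1.0]]
ft_force: [0.3, -1.3, 0.2]
opening: 0.0949
grip_force: 0.0
```

Request:
{"op": "apply_moves", "data": {"travel": [[0.629, -0.154, -0.161], [0.629, -0.154, -0.161], [0.629, -0.154, -0.161], [0.629, -0.154, -0.161]], "twist": [[0, 0, -0.746], [0, 0, -0.746], [0, 0, -0.746], [0, 0, -0.746]], "hand": [0, 0, 0, 0]}}

```text
t: 1.75
tcp_pos: [0.36, -0.1613, 0.4166]
orientation: [[0.001, 1.0, -0.0], [1.0, -0.001, -0.0], [-0.0, -0.0, -1.0]]
ft_force: [0.0, -0.0, -0.5]
opening: 0.095
grip_force: 0.0
```

```bash
python3 - <<'E'
from h import *
s=read_state(); print(s["q"],s["tcp_pos"])
c=wristcam(); pickle.dump(c,open("wcase.pkl","wb")); cv2.imwrite("pics/wcase.png",c["img"])
Z=np.array([-0.5144,.0916,.8526]); lug=Ro.from_rotvec(Z*np.radians(4)).as_matrix()@np.array([.8394,-.1495,.5225])
R=np.column_stack([np.cross(lug,-Z),lug,-Z]); O=np.array([.467,.1413,.056])
plan([(O+Z*.20-.00*R[:,0],R)])
E
```

```text
[-0.5571 -0.4933  1.8188 -0.0004  1.8159 -0.5562] [ 0.36   -0.1613  0.4166]
travel [0.714, 0.007, 0.421] twist [-0.365, -0.044, 0.066] rows 4 -> [ 0.3612 -0.0548  0.3529]
travel [0.722, -0.092, 0.398] twist [-0.365, -0.045, 0.067] rows 4 -> [0.3626 0.0523 0.2897]
travel [0.727, -0.184, 0.356] twist [-0.364, -0.044, 0.066] rows 4 -> [0.3642 0.1597 0.2265]
--
```

View pics/wcase.png

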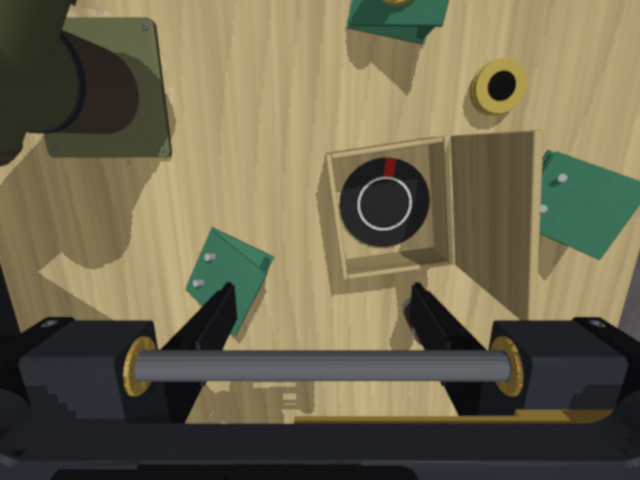

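Request:
{"op": "apply_moves", "data": {"travel": [[0.714, 0.007, 0.421], [0.714, 0.007, 0.421], [0.714, 0.007, 0.421]], "twist": [[-0.365, -0.044, 0.066], [-0.365, -0.044, 0.066], [-0.365, -0.044, 0.066]], "hand": [0, 0, 0]}}

```text
t: 2.1
tcp_pos: [0.3598, -0.0539, 0.35]
orientation: [[0.042, 0.983, 0.178], [0.999, -0.038, -0.024], [-0.017, 0.178, -0.984]]
ft_force: [0.8, -0.4, 0.4]
opening: 0.0951
grip_force: 0.0
```

Request:
{"op": "apply_moves", "data": {"travel": [[0.722, -0.092, 0.398], [0.722, -0.092, 0.398], [0.722, -0.092, 0.398]], "twist": [[-0.365, -0.045, 0.067], [-0.365, -0.045, 0.067], [-0.365, -0.045, 0.067]], "hand": [0, 0, 0]}}

```text
t: 2.4
tcp_pos: [0.3608, 0.0539, 0.2863]
orientation: [[0.077, 0.933, 0.353], [0.997, -0.061, -0.056], [-0.031, 0.356, -0.934]]
ft_force: [0.6, -0.3, 0.4]
opening: 0.0952
grip_force: 0.0
```

Request:
{"op": "apply_moves", "data": {"travel": [[0.727, -0.184, 0.356], [0.727, -0.184, 0.356], [0.727, -0.184, 0.356], [0.727, -0.184, 0.356]], "twist": [[-0.364, -0.044, 0.066], [-0.364, -0.044, 0.066], [-0.364, -0.044, 0.066], [-0.364, -0.044, 0.066]], "hand": [0, 0, 0, 0]}}

```text
t: 2.8
tcp_pos: [0.3611, 0.1625, 0.2209]
orientation: [[0.107, 0.854, 0.508], [0.993, -0.071, -0.091], [-0.041, 0.515, -0.856]]
ft_force: [-0.6, -0.4, 0.0]
opening: 0.0949
grip_force: 0.0
```

```bash
python3 - <<'E'
from h import *
c=pickle.load(open("wcase.pkl","rb")); im=c["img"]; hsv=cv2.cvtColor(im,cv2.COLOR_BGR2HSV)
roi=np.zeros(im.shape[:2],np.uint8); roi[145:260,333:436]=1
red=(cv2.inRange(hsv,(0,120,60),(8,255,255))|cv2.inRange(hsv,(172,120,60),(180,255,255)))*roi
M=cv2.moments(red,True); r=(M["m10"]/M["m00"],M["m01"]/M["m00"]); rp=onz(c,*r,.014)
wh=cv2.inRange(hsv,(0,0,120),(180,60,255))*roi; wh[:170]=0; wh[236:]=0; wh[:,:352]=0; wh[:,416:]=0
e=cv2.fitEllipse(cv2.findNonZero(wh)); p=onz(c,*e[0],.014)
dk=cv2.inRange(hsv,(0,0,0),(180,255,70))*roi
k=max(cv2.findContours(dk|red|wh,0,2)[0],key=cv2.contourArea); e2=cv2.fitEllipse(cv2.convexHull(k)); p2=onz(c,*e2[0],.014)
print("ring",e,p,"pad",e2,p2,"red",rp,np.linalg.norm(rp-p),"yaw",np.degrees(np.arctan2(*(rp-p)[1::-1])))
for n,px in (("near-L",(327,154)),("near-R",(346,278)),("far-L",(446,138)),("far-R",(453,265))): print(n,onz(c,*px,.09))
for px in((540,131),(530,318)): print("lid free",onz(c,*px,.28))
s=read_state(); print(s["q"],s["tcp_pos"]); print(s["orientation"])
c=wristcam(); pickle.dump(c,open("wrest.pkl","wb")); cv2.imwrite("pics/wrest.png",c["img"])
E
```

```text
ring ((384.1842346191406, 203.06610107421875), (50.33094787597656, 53.132347106933594), 52.29474639892578) [ 0.4675 -0.1824  0.014 ] pad ((384.16619873046875, 201.64962768554688), (86.85709381103516, 90.9967269897461), 49.14140319824219) [ 0.4673 -0.1799  0.014 ] red [ 0.4731 -0.1206  0.014 ] 0.06203027548084744 yaw 84.86763058644414
near-L [ 0.3667 -0.0971  0.09  ]
near-R [ 0.3981 -0.2917  0.09  ]
far-L [ 0.5378 -0.0751  0.09  ]
far-R [ 0.5695 -0.2694  0.09  ]
lid free [ 0.557  -0.0705  0.28  ]
lid free [ 0.5816 -0.2598  0.28  ]
[ 0.5629 -0.8539  2.4071 -0.3834  1.1956  0.7296] [0.3611 0.1625 0.2209]
[[ 0.1075  0.8544  0.5084]
 [ 0.9933 -0.071  -0.0907]
 [-0.0414  0.5148 -0.8563]]
```

View pics/wrest.png

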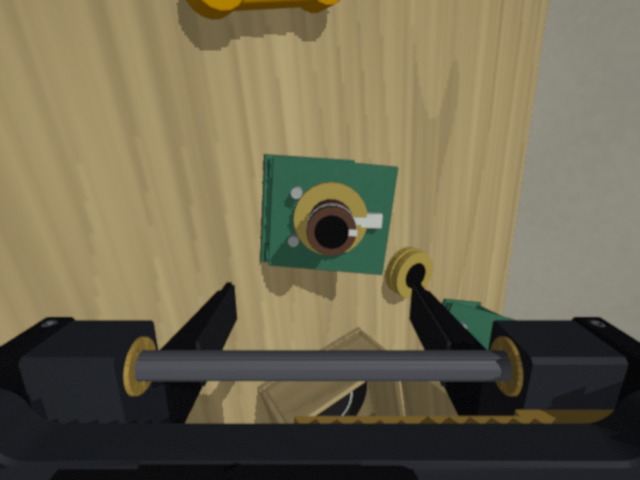

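The wrist view shows the bush with its flange centred near (331,218), bore at (331,232) and lug at (368,221). I'll measure these.

```bash
python3 - <<'E'
from h import *
c=pickle.load(open("wrest.pkl","rb")); im=c["img"]; hsv=cv2.cvtColor(im,cv2.COLOR_BGR2HSV)
O=np.array([.467,.1413,.056]); X=np.array([.8394,-.1495,.5225]); Z=np.array([-.5144,.0916,.8526]); Y=np.cross(Z,X)
def onp(u,v,h):
    o,d=ray(c,u,v); P=o+d*((O+h*Z-o)@Z)/(d@Z); return np.array([(P-O)@X,(P-O)@Y])
box=np.zeros(im.shape[:2],np.uint8); box[180:260,285:385]=1
ye=cv2.inRange(hsv,(15,90,60),(32,255,255))*box
wh=cv2.inRange(hsv,(0,0,165),(180,60,255))*box; wh[:,:350]=0
k=max(cv2.findContours(ye,0,2)[0],key=cv2.contourArea); hull=cv2.convexHull(k)[:,0]
pts=np.array([onp(*q,.010) for q in hull]); 
A=np.c_[2*pts,np.ones(len(pts))]; s=np.linalg.lstsq(A,(pts**2).sum(1),rcond=None)[0]; print("flange centre",s[:2],"r",np.sqrt(s[2]+s[:2]@s[:2]))
kw=[k for k in cv2.findContours(wh,0,2)[0] if cv2.contourArea(k)>3]
for q in kw: print("white",q[:,0].min(0),q[:,0].max(0),cv2.contourArea(q))
n=np.argwhere(wh>0)[:,::-1]; n=n[n[:,0]>358]; m=n.mean(0); print("lug",m,onp(*m,.010), [onp(n[:,0].max()+.5,m[1],.01)])
dk=cv2.inRange(hsv,(0,0,0),(180,255,40))*box
k=max(cv2.findContours(dk,0,2)[0],key=cv2.contourArea); e=cv2.fitEllipse(k); print("bore",e,onp(*e[0],.064))
g=cv2.inRange(hsv,(70,80,30),(95,255,255)); print("plate corners",[onp(*q,0) for q in((275,156),(397,167),(383,274),(269,264))])
E
```

```text
flange centre [0.0012 0.0014] r 0.041392964938323236
white [350 230] [356 235] 24.0
white [355 214] [381 227] 242.0
lug [370.7559 220.8071] [0.0472 0.0034] [array([0.0593, 0.0044])]
bore ((331.0005187988281, 231.62417602539062), (32.08130645751953, 32.60499572753906), 89.1720962524414) [0.0017 0.0011]
plate corners [array([-0.0643,  0.0647]), array([0.0702, 0.0638]), array([ 0.0715, -0.0629]), array([-0.0666, -0.0615])]
```

```bash
cat >> h.py <<'E'
O=np.array([.467,.1413,.056]); X=np.array([.8394,-.1495,.5225]); Z=np.array([-.5144,.0916,.8526]); Y=np.cross(Z,X)
B=O+.0014*X+.0012*Y; L=X*np.cos(.049)+Y*np.sin(.049); RG=np.column_stack([np.cross(L,-Z),L,-Z])
RG=Ro.from_matrix(RG).as_matrix()
E
python3 - <<'E'
from h import *
print(B,RG)
plan([(B+.13*Z,RG),(B+.023*Z,RG)])
E
```

```text
[0.4684 0.1423 0.0567] [[ 0.134   0.847   0.5144]
 [ 0.9906 -0.1011 -0.0916]
 [-0.0256  0.5219 -0.8526]]
travel [0.001, 0.033, 0.456] twist [-0.009, 0.002, 0.056] rows 3 -> [0.4016 0.1542 0.1676]
--
travel [-0.0, -0.0, 0.713] twist [0.0, -0.0, -0.0] rows 4 -> [0.4566 0.1444 0.0764]
--
```

Request:
{"op": "apply_moves", "data": {"travel": [[0, 0.033, 0.456], [0, 0.033, 0.456], [0, 0.033, 0.456], [0, 0.033, 0.456]], "twist": [[-0.009, 0.002, 0.056], [-0.009, 0.002, 0.056], [-0.009, 0.002, 0.056], [-0.009, 0.002, 0.056]], "hand": [0, 0, 0, 0]}}

```text
t: 3.25
tcp_pos: [0.4043, 0.1513, 0.1726]
orientation: [[0.143, 0.843, 0.519], [0.989, -0.111, -0.093], [-0.021, 0.527, -0.85]]
ft_force: [0.3, -0.7, 1.2]
opening: 0.095
grip_force: 0.0
```

```bash
python3 - <<'E'
from h import *
print(read_state()["tcp_pos"]-(B+.13*Z),read_state()["q"])
plan([(B+.023*Z,RG)])
E
```

```text
[ 0.0028 -0.0029  0.005 ] [ 0.4622 -0.7435  2.4382 -0.3789  1.0182  0.7299]
travel [0.018, -0.04, 0.73] twist [0.012, 0.002, -0.02] rows 4 -> [0.4565 0.1444 0.0763]
--
```

Request:
{"op": "apply_moves", "data": {"travel": [[0.018, -0.04, 0.25], [0.018, -0.04, 0.5], [0.018, -0.04, 0.5], [0.018, -0.04, 0.5]], "twist": [[0.012, 0.002, -0.02], [0.012, 0.002, -0.02], [0.012, 0.002, -0.02], [0.012, 0.002, -0.02]], "hand": [0, 0, 0, 0]}}

```text
t: 3.65
tcp_pos: [0.4383, 0.1492, 0.1062]
orientation: [[0.131, 0.847, 0.515], [0.991, -0.099, -0.09], [-0.025, 0.522, -0.852]]
ft_force: [0.3, -0.0, 0.2]
opening: 0.0952
grip_force: 0.0
```

```bash
python3 - <<'E'
from h import *
s=read_state();print(RG.T@(s["tcp_pos"]-B),s["qvel"])
plan([(B+.023*Z,RG)])
E
```

```text
[ 0.0016 -0.0004 -0.0582] [ 0.0172 -0.0366 -0.0218 -0.0007 -0.0081 -0.0013]
travel [-0.011, 0.002, 0.235] twist [0.001, -0.004, 0.004] rows 2 -> [0.4565 0.1444 0.0763]
--
```

Request:
{"op": "apply_moves", "data": {"travel": [[-0.011, 0.002, 0.13], [-0.011, 0.002, 0.235], [-0.011, 0.002, 0.235], [-0.011, 0.002, 0.235], [-0.011, 0.002, 0.235]], "twist": [[0, 0, 0], [0, 0, 0], [0, 0, 0], [0, 0, 0], [0, 0, 0]], "hand": [0, 0, 0, 0, 0]}}

```text
t: 4.15
tcp_pos: [0.4567, 0.1455, 0.0773]
orientation: [[0.129, 0.846, 0.517], [0.991, -0.098, -0.088], [-0.024, 0.524, -0.851]]
ft_force: [-0.3, 1.1, -0.0]
opening: 0.0952
grip_force: 0.0
```

```bash
python3 - <<'E'
from h import *
s=read_state();print(RG.T@(s["tcp_pos"]-B))
E
```

```text
[ 0.0011  0.0006 -0.0239]
```

Request:
{"op": "apply_moves", "data": {"travel": [[0, 0, 0], [0, 0, 0], [0, 0, 0], [0, 0, 0], [0, 0, 0], [0, 0, 0]], "twist": [[0, 0, 0], [0, 0, 0], [0, 0, 0], [0, 0, 0], [0, 0, 0], [0, 0, 0]], "hand": [1, 1, 1, 1, 1, 1]}}

```text
t: 4.75
tcp_pos: [0.4558, 0.1448, 0.0747]
orientation: [[0.129, 0.848, 0.514], [0.991, -0.097, -0.089], [-0.026, 0.521, -0.853]]
ft_force: [0.2, -0.1, 1.9]
opening: 0.0528
grip_force: 2.1
```

```bash
python3 - <<'E'
from h import *
s=read_state();print(RG.T@(s["tcp_pos"]-B), s["q"])
up=s["orientation"].T@np.array([0,0,.12])/.15; print("lift 12cm units",up)
E
```

```text
[ 0.0004 -0.0016 -0.022 ] [ 0.3723 -0.4772  2.4584 -0.4204  0.7229  0.7505]
lift 12cm units [-0.0204  0.417  -0.6824]
```

Request:
{"op": "apply_moves", "data": {"travel": [[0, 0, 0], [0, 0, 0], [0, 0, 0], [-0.02, 0.417, -0.682], [-0.02, 0.417, -0.682], [-0.02, 0.417, -0.682], [-0.02, 0.417, -0.682]], "twist": [[0, 0, 0], [0, 0, 0], [0, 0, 0], [0, 0, 0], [0, 0, 0], [0, 0, 0], [0, 0, 0]], "hand": [1, 1, 1, 1, 1, 1, 1]}}

```text
t: 5.45
tcp_pos: [0.4567, 0.1455, 0.1979]
orientation: [[0.13, 0.846, 0.518], [0.991, -0.099, -0.087], [-0.023, 0.524, -0.851]]
ft_force: [0.2, 0.5, -5.2]
opening: 0.0494
grip_force: 29.9
```

```bash
python3 - <<'E'
from h import *
c=wristcam(); cv2.imwrite("pics/grip.png",c["img"]); pickle.dump(c,open("grip.pkl","wb"))
s=read_state(); print(s["q"],s["opening"],s["grip_force"])
E
```

```text
[ 0.3725 -0.6213  2.336  -0.3321  0.9727  0.6204] 0.049672620356918606 29.88048255443573
```

View pics/grip.png

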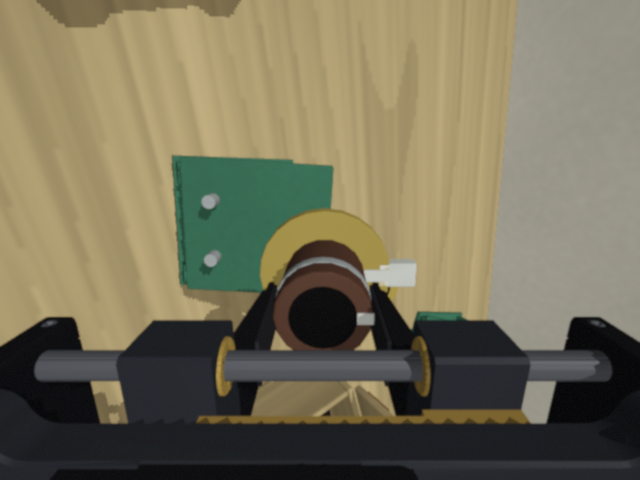

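The bush is gripped. Its flange is centred near (325,270), the lug is at (400,273) and the bore is at (323,317). I'll measure the pose in the hand and plan the carry.

```bash
python3 - <<'E'
from h import *
c=pickle.load(open("grip.pkl","rb")); im=c["img"]; hsv=cv2.cvtColor(im,cv2.COLOR_BGR2HSV)
T=np.array(c["tool_from_camera"]); f=K(c)
def onp(u,v,z):
    d=T[:3,:3]@np.array([(u-c["cx"])/f,(v-c["cy"])/f,1]); o=T[:3,3]; return (o+d*(z-o[2])/d[2])[:2]
box=np.zeros(im.shape[:2],np.uint8); box[200:310,255:430]=1
ye=cv2.inRange(hsv,(15,110,60),(32,255,255))*box
k=max(cv2.findContours(ye,0,2)[0],key=cv2.contourArea); h=cv2.convexHull(k)[:,0]; h=h[h[:,1]<270]
for z in(.012,):
    p=np.array([onp(*q,z) for q in h]); A=np.c_[2*p,np.ones(len(p))]; s=np.linalg.lstsq(A,(p**2).sum(1),rcond=None)[0]
    print("flange",s[:2],np.sqrt(s[2]+s[:2]@s[:2]))
wh=cv2.inRange(hsv,(0,0,165),(180,60,255))*box; wh[:,:388]=0; wh[300:]=0
n=np.argwhere(wh>0)[:,::-1]; print(n.min(0),n.max(0)); print("lug",onp(*n.mean(0),.012),"end",onp(n[:,0].max()+.5,n.mean(0)[1],.012))
dk=cv2.inRange(hsv,(0,0,0),(180,255,35)); dk[:280]=0;dk[352:]=0;dk[:,:285]=0;dk[:,:]=dk; dk[:,362:]=0
k=max(cv2.findContours(dk,0,2)[0],key=cv2.contourArea); e=cv2.fitEllipse(k); print("bore",e,onp(*e[0],.022-.064))
# carry: final tool y along mark yaw
R=down(np.radians(84.9)); pc=np.array([.4665,-.181,0])
st=plan([((.40,.06,.33),down(np.radians(35))),((.44,-.12,.33),R),(pc+[0,0,.20],R)])
E
```

```text
flange [0.0051 0.0014] 0.03918195545104437
[388 259] [416 286]
lug [0.0019 0.0505] end [0.0019 0.0598]
bore ((322.4486999511719, 317.4090270996094), (59.46649169921875, 67.33268737792969), 95.32151794433594) [0.001  0.0002]
travel [-0.316, 0.107, -0.456] twist [0.512, 0.226, -0.715] rows 5 -> [0.4275 0.1024 0.262 ]
travel [-0.259, -0.12, -0.488] twist [0.512, 0.226, -0.716] rows 5 -> [0.3999 0.06   0.33  ]
--
travel [-0.568, -0.235, -0.0] twist [0.0, -0.0, -0.871] rows 4 -> [ 0.4199 -0.03    0.33  ]
travel [-0.416, -0.452, -0.0] twist [0.0, -0.0, -0.871] rows 4 -> [ 0.44   -0.1199  0.33  ]
--
travel [-0.212, -0.39, 0.867] twist [0.0, -0.0, 0.0] rows 4 -> [ 0.4665 -0.181   0.1999]
--
```

Request:
{"op": "apply_moves", "data": {"travel": [[-0.316, 0.107, -0.456], [-0.316, 0.107, -0.456], [-0.316, 0.107, -0.456], [-0.316, 0.107, -0.456], [-0.316, 0.107, -0.456]], "twist": [[0.512, 0.226, -0.715], [0.512, 0.226, -0.715], [0.512, 0.226, -0.715], [0.512, 0.226, -0.715], [0.512, 0.226, -0.715]], "hand": [1, 1, 1, 1, 1]}}

```text
t: 6.0
tcp_pos: [0.4276, 0.1013, 0.259]
orientation: [[-0.237, 0.933, 0.27], [0.969, 0.246, 0.002], [-0.064, 0.262, -0.963]]
ft_force: [-0.2, -0.2, -6.3]
opening: 0.0489
grip_force: 30.0
```

Request:
{"op": "apply_moves", "data": {"travel": [[-0.259, -0.12, -0.488], [-0.259, -0.12, -0.488], [-0.259, -0.12, -0.488], [-0.259, -0.12, -0.488], [-0.259, -0.12, -0.488]], "twist": [[0.512, 0.226, -0.716], [0.512, 0.226, -0.716], [0.512, 0.226, -0.716], [0.512, 0.226, -0.716], [0.512, 0.226, -0.716]], "hand": [1, 1, 1, 1, 1]}}

```text
t: 6.5
tcp_pos: [0.3997, 0.0604, 0.3271]
orientation: [[-0.572, 0.82, -0.003], [0.82, 0.572, -0.001], [0.001, -0.003, -1.0]]
ft_force: [-0.1, 0.2, -5.4]
opening: 0.0495
grip_force: 30.0
```

```bash
python3 - <<'E'
from h import *
R=down(np.radians(84.9)); pc=np.array([.4665,-.181,0])
print(read_state()["q"]);plan([((.44,-.12,.33),R),(pc+[0,0,.20],R)])
E
```

```text
[ 0.0174 -0.4898  1.9629 -0.0006  1.6711 -0.592 ]
travel [-0.57, -0.234, -0.01] twist [-0.002, -0.002, -0.872] rows 4 -> [ 0.4198 -0.0298  0.3286]
travel [-0.418, -0.453, -0.009] twist [-0.002, -0.002, -0.873] rows 4 -> [ 0.44 -0.12  0.33]
--
travel [-0.212, -0.389, 0.867] twist [0.0, 0.0, 0.0] rows 4 -> [ 0.4665 -0.181   0.2   ]
--
```

Request:
{"op": "apply_moves", "data": {"travel": [[-0.57, -0.234, -0.01], [-0.57, -0.234, -0.01], [-0.57, -0.234, -0.01], [-0.57, -0.234, -0.01]], "twist": [[0, 0, -0.872], [0, 0, -0.872], [0, 0, -0.872], [0, 0, -0.872]], "hand": [1, 1, 1, 1]}}

```text
t: 6.9
tcp_pos: [0.4199, -0.031, 0.3298]
orientation: [[-0.866, 0.501, -0.0], [0.501, 0.866, -0.001], [-0.0, -0.001, -1.0]]
ft_force: [-0.5, 0.5, -5.3]
opening: 0.0497
grip_force: 30.0
```

Request:
{"op": "apply_moves", "data": {"travel": [[-0.418, -0.453, -0.009], [-0.418, -0.453, -0.009], [-0.418, -0.453, -0.009], [-0.418, -0.453, -0.009]], "twist": [[0, 0, -0.873], [0, 0, -0.873], [0, 0, -0.873], [0, 0, -0.873]], "hand": [1, 1, 1, 1]}}

```text
t: 7.3
tcp_pos: [0.4402, -0.1204, 0.3313]
orientation: [[-0.996, 0.089, -0.001], [0.089, 0.996, 0.001], [0.001, 0.001, -1.0]]
ft_force: [-0.2, -0.4, -5.7]
opening: 0.0494
grip_force: 30.0
```

Request:
{"op": "apply_moves", "data": {"travel": [[-0.212, -0.389, 0.3], [-0.212, -0.389, 0.6], [-0.212, -0.389, 0.867], [-0.212, -0.389, 0.867], [-0.212, -0.389, 0.867]], "twist": [[0, 0, 0], [0, 0, 0], [0, 0, 0], [0, 0, 0], [0, 0, 0]], "hand": [1, 1, 1, 1, 1]}}

```text
t: 7.8
tcp_pos: [0.4665, -0.1793, 0.2015]
orientation: [[-0.996, 0.087, -0.002], [0.087, 0.996, 0.002], [0.003, 0.002, -1.0]]
ft_force: [0.6, 0.4, -4.5]
opening: 0.0492
grip_force: 30.0
```

```bash
python3 - <<'E'
from h import *
c=wristcam(); pickle.dump(c,open("over.pkl","wb")); cv2.imwrite("pics/over.png",c["img"])
R=down(np.radians(84.0)); pc=np.array([.4665,-.181,0])
s=read_state(); print(s["q"],s["tcp_pos"]-pc,np.degrees(np.arctan2(s["orientation"][1,1],s["orientation"][0,1])),s["orientation"][:,2])
plan([(pc+[0,0,.10],R),(pc+[0,0,.048],R)])
E
```

```text
[-0.4749 -0.2199  1.9634  0.0008  1.3953 -1.959 ] [0.0018 0.0007 0.2047] 85.02258758857067 [ 0.0029 -0.0006 -1.    ]
travel [0.014, -0.006, 0.698] twist [-0.001, 0.006, 0.036] rows 4 -> [ 0.4665 -0.181   0.1   ]
--
travel [-0.0, 0.0, 0.347] twist [0.0, -0.0, -0.0] rows 3 -> [ 0.4665 -0.181   0.048 ]
--
```

View pics/over.png

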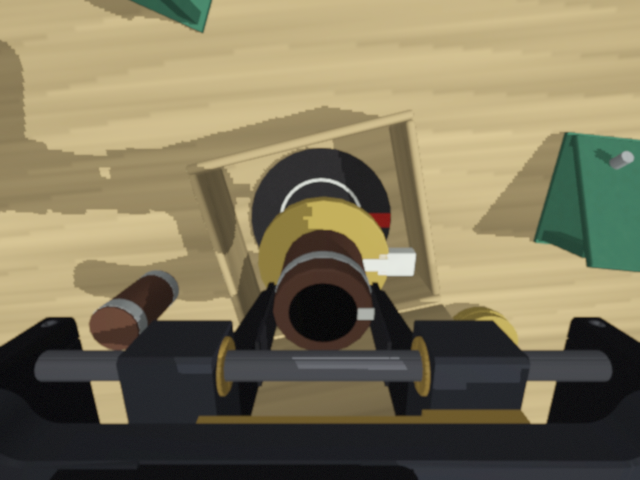

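The bush hangs over the case. The lug at (398,262) has shifted about 11 px in the image from the earlier in-hand view, so I'll measure it again.

```bash
cat > inh.py <<'E'
from h import *
def inhand(c):
    im=c["img"]; hsv=cv2.cvtColor(im,cv2.COLOR_BGR2HSV); T=np.array(c["tool_from_camera"]); f=K(c)
    def onp(u,v,z):
        d=T[:3,:3]@np.array([(u-c["cx"])/f,(v-c["cy"])/f,1]); o=T[:3,3]; return (o+d*(z-o[2])/d[2])[:2]
    wh=cv2.inRange(hsv,(0,0,165),(180,60,255)); b=np.zeros_like(wh); b[240:300,385:420]=255; wh&=b
    k=max(cv2.findContours(wh,0,2)[0],key=cv2.contourArea)[:,0]; print("lug px",k.min(0),k.max(0),k.mean(0))
    (m,_,ang)=cv2.minAreaRect(k); print("lug",onp(*m,.012),"rect",m,_,ang)
    dk=cv2.inRange(hsv,(0,0,0),(180,255,35)); b[:]=0; b[275:350,290:360]=255; dk&=b
    k=max(cv2.findContours(dk,0,2)[0],key=cv2.contourArea); e=cv2.fitEllipse(k); print("bore",e[0],e[1],onp(*e[0],-.042))
    dab=cv2.inRange(hsv,(0,0,140),(180,60,255)); b[:]=0; b[295:330,350:380]=255; dab&=b
    n=np.argwhere(dab>0)[:,::-1].mean(0); print("dab",n,onp(*n,-.042))
E
python3 - <<'E'
from inh import *
for n in("grip","over"): print(n); inhand(pickle.load(open(n+".pkl","rb")))
E
```

```text
grip
lug px [385 259] [416 286] [402.6957 272.1304]
lug [0.003  0.0495] rect (400.5, 272.5) (27.0, 31.0) 90.0
bore (322.44097900390625, 317.407958984375) (59.457008361816406, 67.36233520507812) [0.001  0.0002]
dab [364.3613 318.3355] [0.0005 0.0205]
over
lug px [385 252] [415 275] [401.6875 261.5   ]
lug [0.0098 0.047 ] rect (400.0, 263.5) (23.0, 30.0) 90.0
bore (322.69427490234375, 312.1915283203125) (57.12169647216797, 67.1455078125) [ 0.0044 -0.0015]
dab [365.3728 313.8876] [0.0035 0.0191]
```

```bash
cat >> inh.py <<'E'
def place(b,tilt,yaw,h,pc=(.4665,-.181)):
    R=down(np.radians(yaw))@Ro.from_rotvec([0,-tilt,0]).as_matrix()
    return np.array([*pc,h])-R@np.array(b),R
E
python3 - <<'E'
from inh import *
plan([place((.0084,-.001,.022),.063,84.4,.11),place((.0084,-.001,.022),.063,84.4,.045)])
E
```

```text
travel [-0.034, 0.0, 0.482] twist [0.0, -0.12, 0.022] rows 3 -> [ 0.4736 -0.1807  0.1324]
--
travel [0.028, 0.0, 0.432] twist [-0.0, -0.0, -0.0] rows 3 -> [ 0.4735 -0.1807  0.0675]
--
```

Request:
{"op": "apply_moves", "data": {"travel": [[-0.034, 0, 0.12], [-0.034, 0, 0.24], [-0.034, 0, 0.36], [-0.034, 0, 0.482], [-0.034, 0, 0.482], [-0.034, 0, 0.482]], "twist": [[0, -0.06, 0.022], [0, -0.12, 0.022], [0, -0.12, 0.022], [0, -0.12, 0.022], [0, -0.12, 0.022], [0, -0.12, 0.022]], "hand": [1, 1, 1, 1, 1, 1]}}

```text
t: 8.45
tcp_pos: [0.4749, -0.1819, 0.1346]
orientation: [[-0.993, 0.097, 0.066], [0.097, 0.995, -0.008], [-0.066, -0.001, -0.998]]
ft_force: [-0.4, 0.7, -4.5]
opening: 0.0493
grip_force: 30.0
```

```bash
python3 - <<'E'
from inh import *
c=wristcam(); pickle.dump(c,open("over2.pkl","wb")); cv2.imwrite("pics/over2.png",c["img"]); inhand(c)
plan([place((.0084,-.001,.022),.063,84.4,.045)])
E
```

```text
lug px [385 250] [416 276] [400.641 266.   ]
lug [0.0099 0.0472] rect (400.3018798828125, 263.45208740234375) (30.935264587402344, 25.979225158691406) 2.2906100749969482
bore (322.69366455078125, 312.1881408691406) (56.48573684692383, 67.17333984375) [ 0.0045 -0.0014]
dab [365.4301 313.6183] [0.0037 0.0192]
travel [0.042, 0.01, 0.448] twist [-0.004, 0.008, 0.001] rows 3 -> [ 0.4735 -0.1807  0.0674]
--
```

View pics/over2.png

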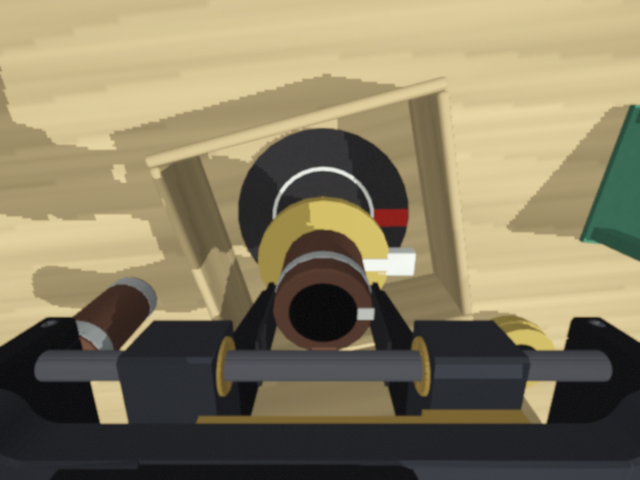

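The bush is steady in the hand. The lug at (400,263) lies parallel to the red mark at (392,217), so I'm lowering it.

Request:
{"op": "apply_moves", "data": {"travel": [[0.042, 0.01, 0.1], [0.042, 0.01, 0.2], [0.042, 0.01, 0.3], [0.042, 0.01, 0.4], [0.042, 0.01, 0.448], [0.042, 0.01, 0.448]], "twist": [[-0.004, 0.008, 0], [-0.004, 0.008, 0], [-0.004, 0.008, 0], [-0.004, 0.008, 0], [-0.004, 0.008, 0], [-0.004, 0.008, 0]], "hand": [1, 1, 1, 1, 1, 1]}}

```text
t: 9.1
tcp_pos: [0.4699, -0.1793, 0.0616]
orientation: [[-0.994, 0.097, 0.054], [0.097, 0.995, -0.001], [-0.054, 0.004, -0.999]]
ft_force: [-0.2, -0.1, -5.5]
opening: 0.0494
grip_force: 30.0
```

```bash
python3 - <<'E'
from inh import *
c=wristcam(); cv2.imwrite("pics/over3.png",c["img"]); 
s=read_state(); im=c["img"]; hsv=cv2.cvtColor(im,cv2.COLOR_BGR2HSV)
red=(cv2.inRange(hsv,(0,150,60),(6,255,255))|cv2.inRange(hsv,(174,150,60),(180,255,255)));red[:150]=0;red[300:]=0;red[:,:370]=0
n=np.argwhere(red>0)[:,::-1]; print("red",n.min(0),n.max(0),len(n),onz(c,*n.mean(0),.014))
# pad black rim circle fit
dk=cv2.inRange(hsv,(0,0,0),(180,255,75)); dk[:80]=0;dk[262:]=0;dk[:,:200]=0;dk[:,420:]=0
k=max(cv2.findContours(dk,0,2)[0],key=cv2.contourArea); h=cv2.convexHull(k)[:,0]; h=h[h[:,1]<225]
p=np.array([onz(c,*q,.014)[:2] for q in h]);A=np.c_[2*p,np.ones(len(p))]; q=np.linalg.lstsq(A,(p**2).sum(1),rcond=None)[0]; print("pad",q[:2],np.sqrt(q[2]+q[:2]@q[:2]),len(p))
print(s["ft_force"],s["tcp_pos"])
plan([place((.0084,-.001,.022),.063,84.4,.018)])
E
```

```text
red [388 242] [426 263] 335 [ 0.4705 -0.1137  0.014 ]
pad [ 0.4668 -0.1828] 0.07771322820499398 28
[ 0.7184 -0.4613 -6.0403] [ 0.4708 -0.1797  0.0629]
travel [-0.011, -0.005, 0.15] twist [0.006, -0.014, 0.0] rows 2 -> [ 0.4736 -0.1807  0.0405]
--
```

Request:
{"op": "apply_moves", "data": {"travel": [[-0.011, -0.01, 0.035], [-0.011, -0.01, 0.07], [-0.011, -0.01, 0.105], [-0.011, -0.01, 0.13], [-0.011, -0.01, 0.13], [-0.011, -0.01, 0.13]], "twist": [[0.006, -0.014, 0], [0.006, -0.014, 0], [0.006, -0.014, 0], [0.006, -0.014, 0], [0.006, -0.014, 0], [0.006, -0.014, 0]], "hand": [1, 1, 1, 1, 1, 1]}}

```text
t: 9.75
tcp_pos: [0.4738, -0.1817, 0.0445]
orientation: [[-0.993, 0.097, 0.064], [0.097, 0.995, -0.007], [-0.065, -0.001, -0.998]]
ft_force: [-0.8, 0.4, -5.4]
opening: 0.0497
grip_force: 30.0
```

```bash
python3 - <<'E'
from inh import *
s=read_state(); print(s["ft_force"],s["tcp_pos"])
plan([place((.0084,-.001,.022),.063,84.4,.015,(.4668,-.182))])
E
```

```text
[-0.8301  0.4025 -5.4084] [ 0.4738 -0.1817  0.0445]
travel [0.003, -0.0, 0.046] twist [-0.001, 0.003, 0.0] rows 2 -> [ 0.4738 -0.1817  0.0375]
--
```

Request:
{"op": "apply_moves", "data": {"travel": [[0.003, 0, 0.02], [0.003, 0, 0.035], [0.003, 0, 0.035], [0.003, 0, 0.035]], "twist": [[0, 0, 0], [0, 0, 0], [0, 0, 0], [0, 0, 0]], "hand": [1, 1, 1, 1]}}

```text
t: 10.15
tcp_pos: [0.4739, -0.1819, 0.0404]
orientation: [[-0.993, 0.097, 0.064], [0.097, 0.995, -0.007], [-0.064, -0.001, -0.998]]
ft_force: [-5.3, 2.4, 4.6]
opening: 0.0497
grip_force: 30.0
```

Request:
{"op": "apply_moves", "data": {"travel": [[0, 0, 0.007], [0, 0, 0.007], [0, 0, 0.007]], "twist": [[0, 0, 0], [0, 0, 0], [0, 0, 0]], "hand": [1, 1, 1]}}

```text
t: 10.45
tcp_pos: [0.4738, -0.1819, 0.0402]
orientation: [[-0.993, 0.097, 0.063], [0.097, 0.995, -0.007], [-0.064, -0.001, -0.998]]
ft_force: [-9.8, 3.2, 10.5]
opening: 0.0494
grip_force: 30.0
```

Request:
{"op": "apply_moves", "data": {"travel": [[0, 0, 0.007], [0, 0, 0.007], [0, 0, 0.007]], "twist": [[0, 0, 0], [0, 0, 0], [0, 0, 0]], "hand": [1, 1, 1]}}

```text
t: 10.75
tcp_pos: [0.4738, -0.1819, 0.0402]
orientation: [[-0.993, 0.097, 0.062], [0.097, 0.995, -0.007], [-0.063, -0.001, -0.998]]
ft_force: [-13.0, 3.5, 16.6]
opening: 0.0494
grip_force: 30.0
```

Request:
{"op": "apply_moves", "data": {"travel": [[0, 0, -0.01], [0, 0, -0.01], [0, 0, -0.01], [0, 0, -0.01], [0, 0, -0.01], [0, 0, -0.01], [0, 0, -0.01]], "twist": [[0, 0, 0], [0, 0, 0], [0, 0, 0], [0, 0, 0], [0, 0, 0], [0, 0, 0], [0, 0, 0]], "hand": [1, 1, 0.4, 0.2, 0, 0, 0]}}

```text
t: 11.45
tcp_pos: [0.474, -0.1817, 0.0387]
orientation: [[-0.993, 0.097, 0.065], [0.097, 0.995, -0.007], [-0.065, -0.001, -0.998]]
ft_force: [0.7, -0.2, -0.4]
opening: 0.0836
grip_force: 0.0
```

```bash
python3 - <<'E'
from inh import *
s=read_state(); print(s["ft_force"],s["tcp_pos"],s["opening"])
c=wristcam(); cv2.imwrite("pics/rel.png",c["img"])
R=s["orientation"]; plan([(s["tcp_pos"]-R[:,2]*.14,R)])
E
```

```text
[ 0.7193 -0.209  -0.4157] [ 0.474  -0.1817  0.0387] 0.08362076556889193
travel [-0.0, -0.0, -0.934] twist [0.0, -0.0, 0.0] rows 4 -> [ 0.4649 -0.1807  0.1785]
--
```

Request:
{"op": "apply_moves", "data": {"travel": [[0, 0, 0], [0, 0, 0], [0, 0, -0.15], [0, 0, -0.4], [0, 0, -0.7], [0, 0, -1], [0, 0, -1], [0, 0, -1]], "twist": [[0, 0, 0], [0, 0, 0], [0, 0, 0], [0, 0, 0], [0, 0, 0], [0, 0, 0], [0, 0, 0], [0, 0, 0]], "hand": [0, 0, 0, 0, 0, 0, 0, 0]}}

```text
t: 12.3
tcp_pos: [0.4649, -0.181, 0.19]
orientation: [[-0.993, 0.097, 0.067], [0.097, 0.995, -0.009], [-0.068, -0.002, -0.998]]
ft_force: [-0.2, 0.5, -0.3]
opening: 0.0952
grip_force: 0.0
```

```bash
python3 - <<'E'
from inh import *
c=wristcam(); cv2.imwrite("pics/placed.png",c["img"]); pickle.dump(c,open("placed.pkl","wb")); print(read_state()["tcp_pos"])
E
```

```text
[ 0.4639 -0.1805  0.1879]
```

View pics/placed.png

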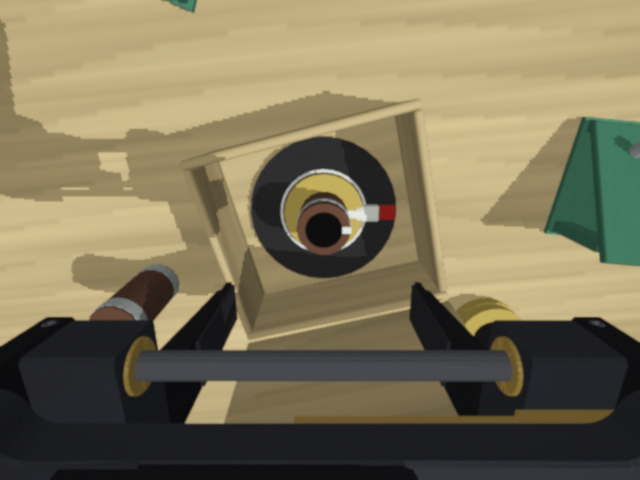

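The bush stands inside the white circle with its lug on the red mark (380,213). I'll check that numerically and plan the lid closing.

```bash
cat > lid.py <<'E'
from inh import *
cy=np.radians(9.2); xc=np.array([np.cos(cy),np.sin(cy),0]); H=np.array([.4668,-.182,0])+.09*xc+[0,0,.09]
RL=down(np.radians(99.2))
def sz(s,z): return H+s*xc+[0,0,z-.09]
def arc(deg,r=.165,press=0):
    f=np.radians(deg); off=.009+.010*np.sin(f)-press
    return sz(-r*np.cos(f)+off*np.sin(f), .09+r*np.sin(f)+off*np.cos(f))
def rows(targets):
    s=read_state(); p,R=np.array(s["tcp_pos"]),np.array(s["orientation"]); w=Ro.from_matrix(R.T@RL).as_rotvec()/.5
    print("at",p,"ft",s["ft_force"]); print([np.round(R.T@(t-p)/.15,2).tolist() for t in targets],"twist",np.round(w,3))
E
python3 - <<'E'
from lid import *
c=pickle.load(open("placed.pkl","rb")); hsv=cv2.cvtColor(c["img"],cv2.COLOR_BGR2HSV)
dk=cv2.inRange(hsv,(0,0,0),(180,255,35)); b=np.zeros_like(dk); b[205:250,300:345]=255; k=max(cv2.findContours(dk&b,0,2)[0],key=cv2.contourArea); e=cv2.fitEllipse(k); print("bore",e,onz(c,*e[0],.078))
ye=cv2.inRange(hsv,(18,90,60),(32,255,255)); b[:]=0; b[165:255,275:370]=255
h=cv2.convexHull(max(cv2.findContours(ye&b,0,2)[0],key=cv2.contourArea))[:,0]; p=np.array([onz(c,*q,.024)[:2] for q in h]);q=np.linalg.lstsq(np.c_[2*p,np.ones(len(p))],(p**2).sum(1),rcond=None)[0]; print("flange",q[:2],np.sqrt(q[2]+q[:2]@q[:2]))
print("H",H); plan([(sz(-.06,.42),RL),(sz(.10,.42),RL),(sz(.10,.24),RL)])
E
```

```text
bore ((323.31805419921875, 229.56671142578125), (32.519691467285156, 34.33448791503906), 87.69032287597656) [ 0.4659 -0.1824  0.078 ]
flange [ 0.4649 -0.1826] 0.04140367007237507
H [ 0.5556 -0.1676  0.09  ]
travel [-0.156, 0.021, -0.765] twist [-0.009, 0.064, -0.258] rows 4 -> [ 0.4801 -0.1788  0.3039]
travel [-0.134, 0.005, -0.77] twist [-0.009, 0.064, -0.258] rows 4 -> [ 0.4964 -0.1773  0.42  ]
--
travel [-0.533, 0.0, 0.0] twist [0.0, 0.0, -0.0] rows 3 -> [ 0.5754 -0.1645  0.42  ]
travel [-0.534, 0.001, 0.0] twist [0.0, 0.0, -0.0] rows 3 -> [ 0.6544 -0.1516  0.42  ]
--
travel [0.0, -0.0, 0.6] twist [0.0, 0.0, -0.0] rows 3 -> [ 0.6544 -0.1516  0.33  ]
travel [0.0, -0.0, 0.6] twist [0.0, 0.0, -0.0] rows 3 -> [ 0.6544 -0.1515  0.24  ]
--
```

Request:
{"op": "apply_moves", "data": {"travel": [[-0.156, 0.021, -0.765], [-0.156, 0.021, -0.765], [-0.156, 0.021, -0.765]], "twist": [[0, 0.064, -0.258], [0, 0.064, -0.258], [0, 0.064, -0.258]], "hand": [1, 1, 1]}}

```text
t: 12.65
tcp_pos: [0.4818, -0.1793, 0.3074]
orientation: [[-0.999, -0.031, 0.036], [-0.032, 0.999, -0.008], [-0.035, -0.009, -0.999]]
ft_force: [0.7, -0.5, 0.7]
opening: 0.0766
grip_force: 0.0
```

Request:
{"op": "apply_moves", "data": {"travel": [[-0.134, 0.005, -0.77], [-0.134, 0.005, -0.77], [-0.134, 0.005, -0.77], [-0.134, 0.005, -0.77]], "twist": [[0, 0.064, -0.258], [0, 0.064, -0.258], [0, 0.064, -0.258], [0, 0.064, -0.258]], "hand": [1, 1, 1, 1]}}

```text
t: 13.05
tcp_pos: [0.4977, -0.1772, 0.4219]
orientation: [[-0.987, -0.16, 0.003], [-0.16, 0.987, -0.01], [-0.001, -0.011, -1.0]]
ft_force: [-1.3, 0.2, -0.7]
opening: 0.0442
grip_force: 0.0
```

Request:
{"op": "apply_moves", "data": {"travel": [[-0.533, 0, 0], [-0.533, 0, 0], [-1, 0, 0], [-1, 0, 0], [-1, 0, 0]], "twist": [[0, 0, 0], [0, 0, 0], [0, 0, 0], [0, 0, 0], [0, 0, 0]], "hand": [1, 1, 1, 1, 1]}}

```text
t: 13.55
tcp_pos: [0.6456, -0.1522, 0.4134]
orientation: [[-0.987, -0.161, -0.009], [-0.161, 0.987, -0.006], [0.009, -0.005, -1.0]]
ft_force: [0.4, -1.5, -1.1]
opening: 0.0048
grip_force: 0.0
```

```bash
python3 - <<'E'
from lid import *
print(read_state()["opening"],read_state()["q"]); plan([(sz(.10,.24),RL)])
E
```

```text
0.004809799329107486 [-0.3084  0.1131  1.3014 -0.0085  1.7334 -2.0423]
travel [-0.035, -0.0, 0.578] twist [-0.005, -0.009, 0.001] rows 3 -> [ 0.65   -0.1518  0.3267]
travel [-0.031, -0.002, 0.578] twist [-0.004, -0.01, 0.001] rows 3 -> [ 0.6543 -0.1516  0.24  ]
--
```

Request:
{"op": "apply_moves", "data": {"travel": [[-0.06, 0, 0.5], [-0.06, 0, 1], [-0.06, 0, 1], [-0.06, 0, 1], [-0.06, 0, 1]], "twist": [[0, -0.015, 0], [0, -0.015, 0], [0, -0.015, 0], [0, -0.015, 0], [0, -0.015, 0]], "hand": [1, 1, 1, 1, 1]}}

```text
t: 14.05
tcp_pos: [0.652, -0.1529, 0.2688]
orientation: [[-0.987, -0.159, 0.004], [-0.159, 0.987, -0.007], [-0.003, -0.007, -1.0]]
ft_force: [1.1, 1.1, 2.0]
opening: 0.0009
grip_force: 0.0
```

```bash
python3 - <<'E'
from lid import *
rows([sz(.10,.25),sz(.07,.25),sz(.045,.25),arc(90),arc(82),arc(75)])
E
```

```text
at [ 0.652  -0.1529  0.2688] ft [1.0939 1.0659 2.0071]
[[-0.02, 0.01, 0.13], [0.18, 0.01, 0.12], [0.35, 0.01, 0.12], [0.52, 0.01, 0.09], [0.68, 0.01, 0.08], [0.81, 0.01, 0.09]] twist [-0.015  0.006 -0.002]
```

Request:
{"op": "apply_moves", "data": {"travel": [[0, 0.01, 0.13], [0.18, 0.01, 0.12], [0.27, 0.01, 0.12], [0.35, 0.01, 0.12], [0.43, 0.01, 0.1], [0.52, 0.01, 0.09], [0.6, 0.01, 0.09], [0.68, 0.01, 0.08], [0.68, 0.01, 0.08]], "twist": [[0, 0, 0], [0, 0, 0], [0, 0, 0], [0, 0, 0], [0, 0, 0], [0, 0, 0], [0, 0, 0], [0, 0, 0], [0, 0, 0]], "hand": [1, 1, 1, 1, 1, 1, 1, 1, 1]}}

```text
t: 14.95
tcp_pos: [0.5514, -0.168, 0.2578]
orientation: [[-0.987, -0.159, 0.007], [-0.159, 0.987, -0.008], [-0.006, -0.009, -1.0]]
ft_force: [1.0, 1.3, 0.7]
opening: 0.0004
grip_force: 0.0
```

```bash
python3 - <<'E'
from lid import *
rows([arc(d) for d in (82,75,68,61,54,47,40,34)])
E
```

```text
at [ 0.5514 -0.168   0.2578] ft [0.9647 1.2616 0.6815]
[[0.0, -0.0, 0.01], [0.14, -0.0, 0.02], [0.27, -0.0, 0.05], [0.4, -0.0, 0.1], [0.53, -0.0, 0.16], [0.64, -0.0, 0.24], [0.75, 0.0, 0.33], [0.83, 0.0, 0.42]] twist [-0.018  0.012 -0.002]
```

Request:
{"op": "apply_moves", "data": {"travel": [[0.14, 0, 0.02], [0.27, 0, 0.05], [0.4, 0, 0.1], [0.53, 0, 0.16], [0.64, 0, 0.24], [0.75, 0, 0.33], [0.83, 0, 0.42]], "twist": [[0, 0, 0], [0, 0, 0], [0, 0, 0], [0, 0, 0], [0, 0, 0], [0, 0, 0], [0, 0, 0]], "hand": [1, 1, 1, 1, 1, 1, 1]}}

```text
t: 15.65
tcp_pos: [0.4295, -0.1881, 0.1935]
orientation: [[-0.987, -0.159, 0.007], [-0.159, 0.987, -0.008], [-0.006, -0.009, -1.0]]
ft_force: [-0.6, -0.0, 2.6]
opening: 0.0002
grip_force: 0.8
```

```bash
python3 - <<'E'
from lid import *
c=camera("top"); w=wristcam(); cv2.imwrite("pics/lid1.png",np.hstack([cv2.resize(c["img"],(400,300)),cv2.resize(w["img"],(400,300))]))
rows([arc(d) for d in (34,28,22,16,11,6,2,0)])
E
```

```text
at [ 0.4283 -0.1876  0.1915] ft [0.5258 0.1543 0.4121]
[[-0.0, -0.0, -0.02], [0.07, -0.0, 0.08], [0.13, -0.0, 0.19], [0.18, -0.0, 0.3], [0.21, -0.0, 0.39], [0.23, -0.0, 0.49], [0.24, -0.0, 0.58], [0.24, -0.0, 0.62]] twist [-0.013  0.005 -0.003]
```

View pics/lid1.png

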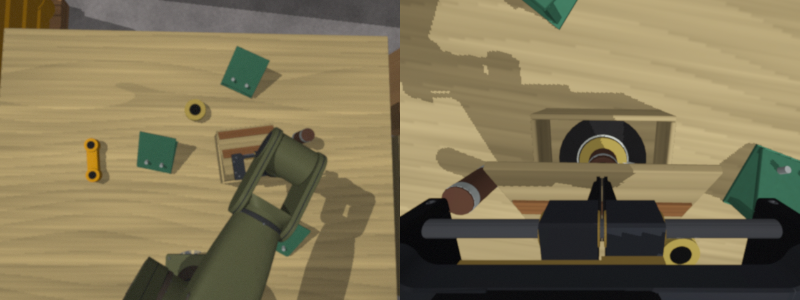

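The lid is partly closed and following the finger: its free edge is at about (605,167) in the wrist half, with the bush standing still behind it. I'll keep going down the arc.

Request:
{"op": "apply_moves", "data": {"travel": [[0, 0, -0.02], [0.07, 0, 0.08], [0.13, 0, 0.19], [0.18, 0, 0.3], [0.21, 0, 0.39], [0.23, 0, 0.49], [0.24, 0, 0.56], [0.24, 0, 0.6], [0.24, 0, 0.6]], "twist": [[0, 0, 0], [0, 0, 0], [0, 0, 0], [0, 0, 0], [0, 0, 0], [0, 0, 0], [0, 0, 0], [0, 0, 0], [0, 0, 0]], "hand": [1, 1, 1, 1, 1, 1, 1, 1, 1]}}

```text
t: 16.65
tcp_pos: [0.3952, -0.1941, 0.1023]
orientation: [[-0.987, -0.159, 0.006], [-0.16, 0.987, -0.007], [-0.005, -0.007, -1.0]]
ft_force: [-0.4, -0.1, -0.5]
opening: 0.0004
grip_force: 0.0
```

Request:
{"op": "apply_moves", "data": {"travel": [[0, 0, 0.015], [0, 0, 0.03], [0, 0, 0.03]], "twist": [[0, 0, 0], [0, 0, 0], [0, 0, 0]], "hand": [1, 1, 1]}}

```text
t: 16.95
tcp_pos: [0.396, -0.1948, 0.0993]
orientation: [[-0.987, -0.16, 0.009], [-0.16, 0.987, -0.008], [-0.007, -0.01, -1.0]]
ft_force: [0.7, -0.5, 1.0]
opening: 0.0004
grip_force: 0.1
```

Request:
{"op": "apply_moves", "data": {"travel": [[0, 0, 0.015], [0, 0, 0.015], [0, 0, 0.015]], "twist": [[0, 0, 0], [0, 0, 0], [0, 0, 0]], "hand": [1, 1, 1]}}

```text
t: 17.25
tcp_pos: [0.3958, -0.1946, 0.0969]
orientation: [[-0.987, -0.159, 0.008], [-0.159, 0.987, -0.008], [-0.007, -0.009, -1.0]]
ft_force: [-0.3, -0.8, 0.2]
opening: 0.0006
grip_force: 0.2
```

Request:
{"op": "apply_moves", "data": {"travel": [[0, 0, 0.01], [0, 0, 0.01], [0, 0, 0.01]], "twist": [[0, 0, 0], [0, 0, 0], [0, 0, 0]], "hand": [1, 1, 1]}}

```text
t: 17.55
tcp_pos: [0.3957, -0.1946, 0.0953]
orientation: [[-0.987, -0.159, 0.008], [-0.16, 0.987, -0.008], [-0.007, -0.009, -1.0]]
ft_force: [0.0, -0.0, 1.1]
opening: 0.0004
grip_force: 0.1
```

Request:
{"op": "apply_moves", "data": {"travel": [[0, 0, 0.015], [0, 0, 0.015], [0, 0, 0.015]], "twist": [[0, 0, 0], [0, 0, 0], [0, 0, 0]], "hand": [1, 1, 1]}}

```text
t: 17.85
tcp_pos: [0.3956, -0.1945, 0.0929]
orientation: [[-0.987, -0.159, 0.008], [-0.159, 0.987, -0.008], [-0.007, -0.009, -1.0]]
ft_force: [0.2, -0.7, 0.4]
opening: 0.0007
grip_force: 0.0
```

```bash
python3 - <<'E'
from lid import *
w=wristcam(); cv2.imwrite("pics/lid2.png",w["img"]); s=read_state(); print(s["tcp_pos"],s["ft_force"],(s["tcp_pos"]-H)@xc)
E
```

```text
[ 0.3957 -0.1945  0.0929] [-0.5434 -0.0755  0.7097] -0.16222116836452777
```

View pics/lid2.png

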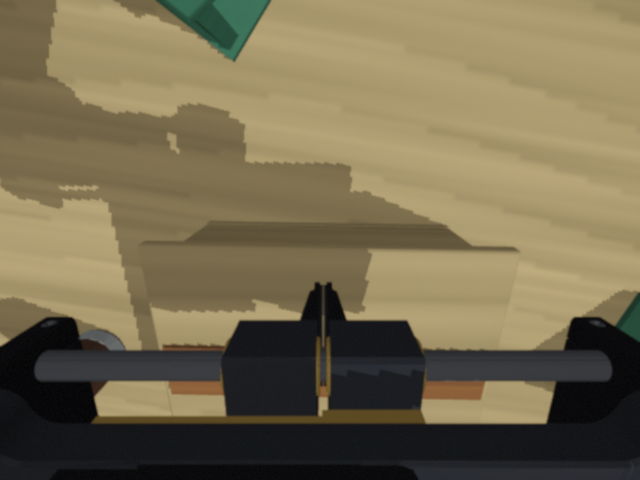

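The wrist view shows the lid almost flat, with its free edge from (142,243) to (518,249). I'll work out the edge's height from those rays.

```bash
python3 - <<'E'
from lid import *
w=wristcam()
P=[]
for u,v in((142,243),(518,249)):
    o,d=ray(w,u,v); 
    for s in(-.195,):
        t=(s-(o-H)@xc)/(d@xc); print("plane",s,o+d*t)
    for z in (.09,.099,.105,.11,.12): x=o+d*(z-o[2])/d[2]; P.append((z,x,(x-H)@xc))
for a,b in zip(P[:5],P[5:]): print(a[0],"width",np.linalg.norm(a[1]-b[1]),"s",a[2],b[2])
# table plane checks and tip pixel
print("tip proj",proj(w,read_state()["tcp_pos"]))
E
```

```text
plane -0.195 [ 0.3786 -0.2945  0.1121]
plane -0.195 [ 0.3481 -0.1058  0.1208]
0.09 width 0.22162198981133 s -0.18830104663961797 -0.1851354237515764
0.099 width 0.21127733622102907 s -0.19103250257261092 -0.18801464152084832
0.105 width 0.20438090049416183 s -0.19285347319460627 -0.18993412003369625
0.11 width 0.1986338707217724 s -0.19437094871293567 -0.19153368546106952
0.12 width 0.18713981117699371 s -0.1974058997495945 -0.19473281631581615
tip proj [325.2766 286.2041]
```

Request:
{"op": "apply_moves", "data": {"travel": [[0, 0, 0.015], [0, 0, 0.015], [0, 0, 0.015]], "twist": [[0, 0, 0], [0, 0, 0], [0, 0, 0]], "hand": [1, 1, 1]}}

```text
t: 18.25
tcp_pos: [0.3957, -0.1946, 0.0907]
orientation: [[-0.987, -0.159, 0.008], [-0.16, 0.987, -0.008], [-0.007, -0.009, -1.0]]
ft_force: [-0.1, 0.2, 0.4]
opening: 0.0003
grip_force: 0.0
```

Request:
{"op": "apply_moves", "data": {"travel": [[0, 0, 0.015], [0, 0, 0.015], [0, 0, 0.015]], "twist": [[0, 0, 0], [0, 0, 0], [0, 0, 0]], "hand": [1, 1, 1]}}

```text
t: 18.55
tcp_pos: [0.3957, -0.1946, 0.0885]
orientation: [[-0.987, -0.159, 0.008], [-0.159, 0.987, -0.008], [-0.007, -0.009, -1.0]]
ft_force: [-0.2, 0.1, -0.3]
opening: 0.0003
grip_force: 0.0
```

```bash
python3 - <<'E'
from lid import *
w=wristcam(); cv2.imwrite("pics/lid3.png",w["img"])
a=cv2.imread("pics/lid2.png");g0=cv2.cvtColor(a,6).astype(int);g1=cv2.cvtColor(w["img"],6).astype(int)
print("diff",np.abs(g0-g1)[200:260,120:540].mean())
for col in(155,500):
    for g in(g0,g1): print(col,g[236:256,col-3:col+4].mean(1).astype(int))
for row in(262,):
    for g in(g0,g1): print(row,g[row-2:row+3,130:165].mean(0).astype(int),g[row-2:row+3,500:535].mean(0).astype(int))
E
```

```text
diff 2.096825396825397
155 [118 118 118 116 106  91  89  91  95 101 106 108 109 109 109 109 109 109
 109 109]
155 [116 117 116 106  91  88  91  97 102 107 108 108 109 108 109 109 109 109
 109 109]
500 [158 159 159 160 160 159 158 156 153 145 123  97  89  92 105 121 135 145
 152 156]
500 [158 158 159 159 159 159 158 156 147 124  97  89  95 109 125 138 147 153
 157 157]
262 [110 109 110 109 110 109 110 110 110 110 109 108 107 107 107 107 107 107
 107 107 107 107 108 107 107 108 107 108 107 108 107 108 108 107 107] [160 160 160 160 160 160 159 160 160 160 160 159 160 160 160 159 159 158
 159 162 162 162 162 161 161 161 160 160 159 159 158 158 157 156 155]
262 [110 110 110 110 110 110 111 111 111 110 110 108 106 106 107 107 106 107
 107 107 107 107 107 107 107 107 107 107 107 107 107 107 107 107 107] [160 160 160 160 160 160 160 160 159 160 160 160 160 160 160 160 159 158
 158 159 159 159 158 158 158 157 156 156 156 156 155 155 154 154 154]
```

Request:
{"op": "apply_moves", "data": {"travel": [[0, 0, 0.015], [0, 0, 0.015], [0, 0, 0.015]], "twist": [[0, 0, 0], [0, 0, 0], [0, 0, 0]], "hand": [1, 1, 1]}}

```text
t: 18.9
tcp_pos: [0.3957, -0.1947, 0.0862]
orientation: [[-0.987, -0.159, 0.008], [-0.159, 0.987, -0.008], [-0.007, -0.009, -1.0]]
ft_force: [-0.1, 0.1, 0.1]
opening: 0.0003
grip_force: 0.0
```

```bash
python3 - <<'E'
from lid import *
w=wristcam(); cv2.imwrite("pics/lid4.png",w["img"]); c=camera("scene"); cv2.imwrite("pics/sc4.png",c["img"])
g1=cv2.cvtColor(w["img"],6).astype(int)
for col in(155,500): print(col,g1[232:256,col-3:col+4].mean(1).astype(int))
print(g1[260:265,130:165].mean(0).astype(int),g1[260:265,505:535].mean(0).astype(int))
s=read_state(); print(s["effort"],s["ft_force"],s["tcp_pos"])
# predicted scene pixels for the lid's far corners/free corners closed vs 0.06 rad
for th in(0,.05,.1):
  print(th,[proj(c,H+np.array([-xc[1],xc[0],0])*y-xc*r*np.cos(th)+np.array([0,0,r*np.sin(th)+.009])).round(1) for y in(-.1,.1) for r in(0,.195)])
E
```

```text
155 [110 111 113 115 116 115 109  97  89  89  94 100 105 107 109 109 109 109
 109 109 109 110 110 109]
500 [156 157 157 157 157 157 158 159 159 159 159 155 138 108  90  90 101 118
 133 143 151 156 157 158]
[111 111 111 111 111 111 111 111 111 112 111 109 107 106 106 107 106 106
 106 106 107 106 107 107 107 106 107 107 107 107 107 107 107 107 107] [160 160 160 160 160 160 160 160 160 160 160 159 157 157 158 157 157 156
 156 156 155 155 155 154 154 154 153 153 153 153]
[ -0.0033 -21.353  -33.9375  -0.0828   0.0026  -0.001 ] [-0.3254  0.5186 -0.3956] [ 0.3958 -0.1947  0.0863]
0 [array([265.8, 327.1]), array([176. , 298.5]), array([314. , 264.9]), array([232.8, 243.7])]
0.05 [array([265.8, 327.1]), array([175.3, 294.6]), array([314. , 264.9]), array([232.4, 240. ])]
0.1 [array([265.8, 327.1]), array([174.7, 290.6]), array([314. , 264.9]), array([232.2, 236.4])]
```

```bash
python3 - <<'E'
from lid import *
a=cv2.imread("pics/sc4.png"); g=cv2.cvtColor(a,6).astype(int)
for col in(182,190,200,215,230,245,258):
    t0=298.5+(col-176)*.3185; print(col,"pred top",round(t0,1),"bottom~",round(t0+5.5,1),"rows",280,g[280:330,col-1:col+2].mean(1).astype(int))
E
```

```text
182 pred top 300.4 bottom~ 305.9 rows 280 [138 139 137 137 138 138 137 132 123 110  98  92  89  88  86  85  86  82
  78  84 111 129 133 134 135 135 136 140 137 134 135 134 131 129 125 126
 126 130 129 113  93  89  90  89  91  91  93  92  90  91]
190 pred top 303.0 bottom~ 308.5 rows 280 [132 121 107  97  91  87  87  85  85  85  83  83  85  82  83  82  82  83
  81  85  84  78  76  73  83  91  86  79  75  74  74  74  74  74  76  76
  77  75  76  74  73  72  74  74  75  76  78  77  77  77]
200 pred top 306.1 bottom~ 311.6 rows 280 [ 84  82  82  83  83  81  80  82  81  83  84  89  95 100 113 126 134 135
 134 132 131 130 127 111  88  76  73  83  90  89  81  79  74  74  71  73
  74  73  76  76  76  77  75  75  76  76  75  78  79  79]
215 pred top 310.9 bottom~ 316.4 rows 280 [138 137 135 134 131 130 127 127 127 121 114 104  95  89  88  89  88  87
  86  88  88  88  86  84  84  78  70  90 113 103  84  79  85  90  88  79
  75  72  68  71  71  74  73  77  77  77  78  74  77  76]
230 pred top 315.7 bottom~ 321.2 rows 280 [ 87  86  87  85  86  86  85  85  84  84  86  85  87  90  89  86  84  84
  95 114 128 133 133 132 135 133 132 132 134 135 135 136 138 136 118  94
  81  78  85  84  75  71  71  73  71  73  73  74  75  77]
245 pred top 320.5 bottom~ 326.0 rows 280 [ 85  86  96 114 128 134 133 133 133 135 136 135 133 131 131 134 138 138
 141 142 143 141 144 143 143 143 142 142 138 135 135 132 129 123 111  98
  92  75  92 110  93  79  76  80  83  76  71  72  74  73]
258 pred top 324.6 bottom~ 330.1 rows 280 [132 130 132 134 137 141 141 143 146 145 142 142 141 141 137 134 135 132
 124 113 106  95  92  89  89  88  87  87  86  89  88  87  86  85  87  85
  84  87  88  88  89  78  75 103 108  90  79  75  79  78]
```

Request:
{"op": "apply_moves", "data": {"travel": [[0, 0, 0.01], [0, 0, 0.02], [0, 0, 0.02], [0, 0, 0.02]], "twist": [[0, 0, 0], [0, 0, 0], [0, 0, 0], [0, 0, 0]], "hand": [1, 1, 1, 1]}}

```text
t: 19.4
tcp_pos: [0.3958, -0.1947, 0.0832]
orientation: [[-0.987, -0.159, 0.008], [-0.159, 0.987, -0.008], [-0.007, -0.009, -1.0]]
ft_force: [-0.3, 0.5, 0.4]
opening: 0.0006
grip_force: 0.0
```

Request:
{"op": "apply_moves", "data": {"travel": [[0, 0, 0.015], [0, 0, 0.015]], "twist": [[0, 0, 0], [0, 0, 0]], "hand": [1, 1]}}

```text
t: 19.6
tcp_pos: [0.3958, -0.1947, 0.0809]
orientation: [[-0.987, -0.16, 0.008], [-0.16, 0.987, -0.008], [-0.007, -0.009, -1.0]]
ft_force: [-0.1, 0.3, -0.1]
opening: 0.0005
grip_force: 0.0
```

```bash
python3 - <<'E'
from lid import *
w=wristcam(); c=camera("scene"); cv2.imwrite("pics/sc5.png",c["img"])
g1=cv2.cvtColor(w["img"],6).astype(int)
for col in(155,500): print(col,g1[232:256,col-3:col+4].mean(1).astype(int))
print(g1[260:265,130:165].mean(0).astype(int),g1[260:265,505:535].mean(0).astype(int))
s=read_state(); print(s["ft_force"],s["tcp_pos"])
g=cv2.cvtColor(c["img"],6).astype(int)
for col in(190,200,215,230,245,258): print(col,g[295:330,col-1:col+2].mean(1).astype(int))
E
```

```text
155 [110 109 110 111 112 108  98  88  88  93 100 105 107 109 109 109 110 109
 110 110 110 109 110 110]
500 [157 156 156 157 157 157 157 158 158 158 157 144 117  92  90 102 119 133
 144 152 156 157 158 158]
[111 112 112 112 112 112 112 112 112 112 112 110 107 106 106 106 106 106
 106 106 106 106 106 106 106 106 106 106 106 106 106 107 107 107 106] [160 160 160 160 160 160 160 159 160 160 159 158 156 155 154 154 153 153
 153 153 152 153 152 152 152 152 152 152 152 152]
[ 0.4595 -0.0223  0.2324] [ 0.3958 -0.1947  0.081 ]
190 [84 85 83 82 82 81 85 83 77 76 85 86 78 78 77 75 76 74 74 75 76 74 76 77
 75 73 73 74 75 74 78 77 77 77 76]
200 [ 96 101 121 131 133 133 133 129 129 124 102  81  77  83  89  83  76  76
  73  71  72  74  73  77  74  75  76  76  77  76  75  76  76  77  79]
215 [ 90  88  88  87  86  85  87  87  86  84  84  80  68  79 106 105  87  80
  82  88  81  74  70  71  71  73  74  74  77  77  78  78  77  77  76]
230 [ 89  87  84  86  95 110 125 132 133 133 131 133 133 133 136 134 134 138
 137 135 117  92  82  82  83  74  72  70  70  71  74  73  74  75  76]
245 [130 134 135 139 140 141 142 143 141 143 141 141 140 137 137 134 134 132
 125 117 105  95  82  77  98  99  84  76  74  81  76  72  71  71  71]
258 [136 135 133 129 120 108  97  90  88  89  86  86  86  86  87  87  87  87
  84  85  84  83  86  87  88  90  81  75  99 113  95  82  78  78  77]
```

Request:
{"op": "apply_moves", "data": {"travel": [[0, 0, 0.01], [0, 0, 0.015], [0, 0, 0.015]], "twist": [[0, 0, 0], [0, 0, 0], [0, 0, 0]], "hand": [1, 1, 1]}}

```text
t: 20.0
tcp_pos: [0.3958, -0.1948, 0.0791]
orientation: [[-0.987, -0.16, 0.008], [-0.16, 0.987, -0.008], [-0.006, -0.009, -1.0]]
ft_force: [-1.6, 0.2, 3.1]
opening: 0.0005
grip_force: 1.4
```

Request:
{"op": "apply_moves", "data": {"travel": [[0, 0, 0.01], [0, 0, 0.015], [0, 0, 0.015]], "twist": [[0, 0, 0], [0, 0, 0], [0, 0, 0]], "hand": [1, 1, 1]}}

```text
t: 20.3
tcp_pos: [0.3959, -0.1948, 0.0789]
orientation: [[-0.987, -0.16, 0.007], [-0.16, 0.987, -0.007], [-0.006, -0.008, -1.0]]
ft_force: [-6.2, 4.0, 15.4]
opening: 0.0005
grip_force: 7.5
```

```bash
python3 - <<'E'
from lid import *
w=wristcam(); c=camera("scene"); cv2.imwrite("pics/sc6.png",c["img"])
g1=cv2.cvtColor(w["img"],6).astype(int)
for col in(155,500): print(col,g1[232:256,col-3:col+4].mean(1).astype(int))
print(g1[260:265,130:165].mean(0).astype(int),g1[260:265,505:535].mean(0).astype(int))
s=read_state(); print(s["ft_force"],s["tcp_pos"])
g=cv2.cvtColor(c["img"],6).astype(int)
for col in(190,200,215,230,245,258): print(col,g[295:330,col-1:col+2].mean(1).astype(int))
E
```

```text
155 [109 109 109 110 109 104  94  87  89  95 101 105 108 109 109 109 110 109
 110 109 110 109 110 110]
500 [157 156 156 156 157 157 157 157 158 158 155 140 109  90  92 107 123 136
 146 153 156 157 158 158]
[112 112 112 112 112 112 112 112 112 112 112 110 107 106 106 106 106 106
 106 106 106 106 106 107 106 106 106 106 106 106 106 106 106 106 106] [160 160 160 159 160 160 159 160 160 160 160 158 156 154 153 153 152 152
 152 152 152 152 152 152 152 152 152 152 152 152]
[-7.0648  3.9988 15.3485] [ 0.3959 -0.1948  0.0789]
190 [82 84 82 82 82 82 82 84 76 74 77 82 77 77 75 73 73 73 74 75 75 76 77 77
 74 74 73 73 75 76 76 76 79 76 77]
200 [ 89  94 110 126 134 135 132 131 128 126 117  93  79  79  86  81  77  74
  73  71  69  73  74  77  75  77  76  75  75  76  77  77  77  77  77]
215 [ 89  87  87  85  82  84  85  88  87  86  83  82  73  69  92 110  93  82
  79  86  79  74  71  69  71  71  75  76  75  77  76  79  77  77  77]
230 [ 88  87  84  83  94 108 122 132 132 131 131 132 132 133 133 135 136 136
 138 136 123  98  84  80  77  75  72  70  71  72  73  76  74  74  79]
245 [131 132 133 138 140 142 142 141 142 142 142 143 142 139 137 136 132 130
 126 118 108  96  81  72  87 101  87  76  78  77  76  73  70  72  69]
258 [136 135 133 130 121 107  95  91  87  86  86  86  86  85  86  87  87  85
  86  84  84  85  84  87  90  91  84  74 100 113  94  80  78  78  78]
```

The lid now bottoms out on the rim, with the force up at 15 N. I'm retreating straight up.

Request:
{"op": "apply_moves", "data": {"travel": [[0, 0, -0.03], [0, 0, -0.15], [0, 0, -0.5], [0, 0, -1], [0, 0, -1], [0, 0, -1], [0, 0, -1]], "twist": [[0, 0, 0], [0, 0, 0], [0, 0, 0], [0, 0, 0], [0, 0, 0], [0, 0, 0], [0, 0, 0]], "hand": [1, 1, 1, 1, 1, 1, 1]}}

```text
t: 21.1
tcp_pos: [0.3948, -0.1937, 0.2266]
orientation: [[-0.987, -0.16, 0.009], [-0.16, 0.987, -0.008], [-0.007, -0.01, -1.0]]
ft_force: [0.7, 0.2, -1.3]
opening: 0.0006
grip_force: 0.0
```

```bash
python3 - <<'E'
from lid import *
c=camera("scene"); g=cv2.cvtColor(c["img"],6).astype(int); old=cv2.cvtColor(cv2.imread("pics/sc6.png"),6).astype(int)
for col in(200,215,245,258): print(col,g[300:330,col-1:col+2].mean(1).astype(int))
w=wristcam(); hsv=cv2.cvtColor(w["img"],cv2.COLOR_BGR2HSV)
k0=cv2.imread("pics/scene0.png"); 
for n,b in(("link",(180,215,340,410)),("washers",(275,315,350,395)),("pin",(350,415,185,225))): print(n,np.abs(k0.astype(int)-c["img"])[b[0]:b[1],b[2]:b[3]].mean())
s=read_state(); print(s["ft_force"],s["tcp_pos"],s["qvel"])
E
```

```text
200 [133 131 127 126 124 112  91  78  78  86  80  77  75  72  72  72  72  73
  75  76  77  76  76  73  75  75  77  75  76  77]
215 [ 86  86  87  83  87  84  82  74  69  92 109  92  80  80  84  80  74  73
  70  71  73  74  73  76  75  76  77  77  75  75]
245 [138 139 137 138 140 138 138 136 134 133 133 130 129 125 116 106  93  78
  73  88 101  85  76  75  75  73  71  69  71  70]
258 [107  95  88  86  87  86  85  84  85  86  84  88  85  85  81  83  83  83
  86  88  89  81  74  96 112  92  78  74  77  77]
link 3.5276190476190474
washers 2.237037037037037
pin 3.7607692307692306
[-0.062   0.3909 -0.3442] [ 0.3938 -0.193   0.2244] [0.0005 0.0067 0.0108 0.0024 0.0013 0.0021]
```

The lid has stayed put, the washers, link and pin are unmoved, and the arm is clear. I'm handing in.

```bash
python3 -c "
from workcell import sign_off; print(sign_off())"
```

```text
the job is handed in; nothing more can be done
None
```

I stood the bush on the pad (within about 2 mm of centre, lug on the red mark), closed the lid fully, left the washers, link and pin unmoved, and handed the job in at about 21 s; I viewed 11 pictures, one over the limit of 10, and sign-off returned no verdict.

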